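Refill the filter unit on the lab bench

ROBOT

A 7-joint arm with a two-finger parallel gripper is mounted at the origin on the work surface. World frame = base frame: x ahead of the robot, y to its left, z up, the work surface at z = 0. Lengths are in m, angles in rad, forces in N, time in s.
With the tool pointing down it reaches from about 0.425 to 0.925 m from the base axis. Payload 6.8 kg.
Tool frame: the origin (TCP) lies between the finger pads; the fingertips stand 17 mm ahead of it and the grasp point (between the pads) lies 2 mm behind it; z points along the fingers, y is the direction in which the jaws open and shut (so a half turn about z gives the same grasp; the last joint's range is limited). The gripper opens to 85 mm and grips with 20 to 120 N. Pads are 22 mm wide; open, the fingers measure 114 mm over their backs; the gripper's body (76 mm by 85 mm) begins 54 mm behind the grasp point. The pads swing forward as they close: fully open they stand 13 mm farther back than shut.
Start: joints at [-0.108, 0.477, 0.022, 1.555, -0.011, 1.109, -0.083], TCP at [0.675, 0, 0.248] pointing down, gripper open.
Joint ranges: [-2.96, 2.96], [-0.34, 2.1], [-1.41, 1.46], [0.24, 2.44], [-1.37, 4.51], [0.17, 1.92], [-2.96, 2.96]. Speed limits (rad/s): [2.39, 2.39, 3.14, 3.14, 3.14, 3.14, 3.14].

INTERFACE

Orientations are given as a unit quaternion [w, x, y, z].
In Python, from station import bot gives the robot as it stands. The module is installed in compiled form; this text tells all that it offers.
- The arm moves only by the tool carry_out, never from a script. Its argument "moves" is a list of rows, each a list of 3 entries, a list of its own where there are three numbers: the turn, a rotation vector about the tool's x, y, z in degrees, then the shift along the tool's x, y, z in cm, then the finger opening in cm, from 0 to 8.54. A call has 1 to 5 rows; each row is the pose to reach, as a shift and turn from the pose commanded when the call began, along the tool's axes at that moment; what a row does not reach only later rows make up. A row lasts 1/8 s, in which the tool goes at most 62.5 mm and 10.7 degrees, less where a joint would pass 70% of its speed; a pose out of reach is approached as far as the arm can. A call with a gripper value outside its range is refused whole. The fingers move at their own pace and stop on an object; "newtons" is the grip in N (left out, the last holds). Time passes only in rows, so rows that repeat a pose let the fingers close. It gives the time, the measured TCP pose, the force and the opening at its end, in the units of the state.
- bot.get_obs(): the state, without advancing time (a new reading comes with each control period).
- bot.read_camera(name): name is "scene" or "side" or "wrist"; returns the picture (480x640x3 uint8, red, green, blue); there is no depth.
- bot.camera_info(name): a dict with "vertical_fov" (degrees; the focal length in pixels is half the picture's height over the tangent of half this angle, whatever the lens; pixels are square), "cx", "cy" (the principal point, pixels), "position" and "attitude" of the camera in the world. Camera axes: x right, y up, looking along -z (the intrinsics and any distortion apply to the point x, -y, -z); pixel columns grow to the right and rows downward; lengths in m; the calibration is good to about 2 mm. A picture is of the moment at which its call begins: read the wrist's pose just before it. camera_info takes no time and is no camera call; for the wrist camera it gives the pose at the moment of the call.
- bot.hand_in(): hands the job in, once; it reports no verdict.
Trained networks look in the newest picture that a camera, given by its name, has taken for a name from the list of things; names that differ only in an ending like _2 or _b are one class to them, and where a whole thing is asked for, a point or a joint stands for the part that bears it (a point fixed in the world has none). Each returns a list of dicts, best first, with "score" (0 to 1); they miss things now and then, are a little off and sometimes report something else, mostly with a low value. They report only what shows in the picture. A call takes as long as a camera call. They do not tell look-alikes from the thing itself.
- bot.silhouettes(label, camera): "region" (480x640 bool, what is visible of it) and "location" ([column, row] in pixels, amid what is visible of it).
The state is a dict: "t": time; "q": joint angles; "joint_vel": joint speeds; "joint_torque": joint torques, N m; "eef_pos": TCP position; "tool_rot": TCP orientation; "contact_force": force on the tool from outside, world axes, zero at the start; "torque": the same for the moment, N m; "gripper_width": opening from 0.0 (shut) to 1.0 (fully open).
Only numpy, scipy, OpenCV 4.12 (cv2) and the standard library are available. Lean on these libraries where they do the work, as an engineer would, in place of code of your own. Each camera call takes 0.05 s, during which the arm holds its last target. There are 200 camera calls.

TASK

Squeeze the two orange tabs together to unclip the cover of the white filter unit, lift it off and stand it, right way up, on the dark mat. Then push every blue filter panel that lies on the bench down into a bay of its own, in any bays, until its spring clips snap over its rim and it is fully home. When all panels are in, put the cover back on so that it sits flat and both tabs are sprung out and latched; the black dial must end with its white pointer turned to the red mark, and leave the bottle, the jar and the tube rack alone.

Things in the scene. Friction and masses are not known exactly. Their poses are not given: they have to be found in the camera images.
- unit: White filter unit, fixed, elsewhere and turned (up to 0.25 rad) at each start. Origin: centre of the underside of its plinth, 200 (x) x 176 (y) x 25 mm high; z up. In front (local x -180 to -100 mm) a grey console of the same width and height carries the dial. On the plinth four bays edged by ribs 10 mm high, 176 x 153 mm over the outside; the cover fits round them with about 3 mm play each side.
- keeper (a point): Centre of the steel keeper in the middle of the plinth, on the plinth's top. The keeper is 70 mm (x) by 20 mm (y), 33 mm high: two uprights with inward lips that end at x = -22.5 and +22.5 mm, under which the cover's tab hooks catch. Axes of the unit.
- bay0 (a point): Centre of a bay's floor, 25 mm over the bench, unit's axes, at unit x -43, y -43 mm. The panel's x goes along the unit's x, either way round; walls leave 2.5 mm play each side in y, 3 in x. Sloping spring clips, 26 mm wide, at both x ends: mouth 71 mm at 24 mm over the floor, narrowing to 59. A panel laid in rests on the slopes about 12 mm up; a 10-15 N push snaps it to the floor.
- bay1 (a point): Centre of a bay's floor, 25 mm over the bench, unit's axes, at unit x -43, y 43 mm. The panel's x goes along the unit's x, either way round; walls leave 2.5 mm play each side in y, 3 in x. Sloping spring clips, 26 mm wide, at both x ends: mouth 71 mm at 24 mm over the floor, narrowing to 59. A panel laid in rests on the slopes about 12 mm up; a 10-15 N push snaps it to the floor.
- bay2 (a point): Centre of a bay's floor, 25 mm over the bench, unit's axes, at unit x 43, y -43 mm. The panel's x goes along the unit's x, either way round; walls leave 2.5 mm play each side in y, 3 in x. Sloping spring clips, 26 mm wide, at both x ends: mouth 71 mm at 24 mm over the floor, narrowing to 59. A panel laid in rests on the slopes about 12 mm up; a 10-15 N push snaps it to the floor.
- bay3 (a point): Centre of a bay's floor, 25 mm over the bench, unit's axes, at unit x 43, y 43 mm. The panel's x goes along the unit's x, either way round; walls leave 2.5 mm play each side in y, 3 in x. Sloping spring clips, 26 mm wide, at both x ends: mouth 71 mm at 24 mm over the floor, narrowing to 59. A panel laid in rests on the slopes about 12 mm up; a 10-15 N push snaps it to the floor.
- cover: Grey clip-on cover, an upside-down tray 190 (x) x 166 (y) x 49 mm high, 3 mm walls, 0.25 kg, two orange tabs on top. Origin: centre of the open underside (lower edge of the walls), z up. Starts clipped on the unit, aligned with it, lower edge on the plinth. Clipped, it lifts 2 mm at most. Put back with tabs squeezed, it latches as they are let go; it may also be pressed on.
- tabs (a point): Midway between the cover's two orange tabs, 63 mm above its lower edge, half way up the tabs; axes of the cover. Each tab is 6 mm thick (x), 22 mm wide (y), 28 mm tall on the cover's top; outer faces at x = -24 and +24 mm (48 mm apart), 29 mm apart when fully squeezed.
- tab_a (a joint): Inward travel of the tab at the cover's -x side, m: 0 = sprung out (latched when the cover is seated), unhooked from 0.0055 on, stop at 0.0095. Spring 3 N at rest, 6 N at the stop. Both tabs must be squeezed at once.
- tab_b (a joint): The same for the tab at the cover's +x side.
- dial_axis (a point): On the axis of the black dial on the unit's console (local x -140 mm, y 0), at the top of its grip bar, 59 mm above the bench.
- dial (a joint): Angle of the dial, rad; grows clockwise as seen from above; range 0 to 3.4; at 0 the pointer points along the unit's +x. It stays where it is left (friction 0.04 Nm). It is a disc of radius 26 mm, 6 mm high, with a grip bar 44 mm long (along the pointer), 14 mm thick and 28 mm tall on it.
- dial_pointer (a point): Tip of the dial's white pointer, 28 mm from the dial axis, at the edge of the disc; turns with the dial.
- index_mark (a point): Inner end of the red mark on the ring round the dial, 28 mm from the dial axis; its place differs at each start, 0.6 to 2.7 rad clockwise from the pointer.
- mat: Dark mat lying on the bench, 260 (x) x 240 (y) mm, under 1 mm thick, for the cover. Origin at its centre.
- panel0: Blue filter panel, 60 g, two to four of them lie flat on the bench at the start. Origin: centre of the underside, z up. Frame 64 (x) x 54 (y) x 8 mm thick; on it in the middle a grip bar 16 mm thick (x), 30 mm long (y), 28 mm tall, its top 36 mm above the underside. Half-turn symmetric.
- panel1: Blue filter panel, 60 g, two to four of them lie flat on the bench at the start. Origin: centre of the underside, z up. Frame 64 (x) x 54 (y) x 8 mm thick; on it in the middle a grip bar 16 mm thick (x), 30 mm long (y), 28 mm tall, its top 36 mm above the underside. Half-turn symmetric.
- panel2: Blue filter panel, 60 g, two to four of them lie flat on the bench at the start. Origin: centre of the underside, z up. Frame 64 (x) x 54 (y) x 8 mm thick; on it in the middle a grip bar 16 mm thick (x), 30 mm long (y), 28 mm tall, its top 36 mm above the underside. Half-turn symmetric.
- panel3: Blue filter panel, 60 g, two to four of them lie flat on the bench at the start. Origin: centre of the underside, z up. Frame 64 (x) x 54 (y) x 8 mm thick; on it in the middle a grip bar 16 mm thick (x), 30 mm long (y), 28 mm tall, its top 36 mm above the underside. Half-turn symmetric.
- wash_bottle: White bottle with orange cap, diameter 64 mm, 170 mm high, beyond the unit: leave alone.
- jar: Amber jar, diameter 60 mm, 90 mm high: leave alone.
- tube_rack: Green tube rack, 70 x 130 x 52 mm: leave alone.
There are look-alikes about, which are no part of the job. Leave any brown or green look-alike of the panel0 alone.

How it is judged:
On the way, in this order (a step that is already met when the one before it is completed fails the run):
1. the cover is off the unit and stands right way up on the dark mat (horizontal distance between cover and mat below 0.07 m and height (world z) of cover below 0.006 m and angle between cover's own z axis and vertical below 0.06 rad and linear speed of cover below 0.03 m/s and contact force between cover and the fingers below 0.5 N), for 0.2 s.
2. with the cover off, every panel is fully home in a bay (horizontal distance between cover and unit above 0.1 m and ((horizontal distance between panel0 and bay0 below 0.006 m and z of panel0 in the frame of bay0 between -0.003 and 0.0025 m) or (horizontal distance between panel0 and bay1 below 0.006 m and z of panel0 in the frame of bay1 between -0.003 and 0.0025 m) or (horizontal distance between panel0 and bay2 below 0.006 m and z of panel0 in the frame of bay2 between -0.003 and 0.0025 m) or (horizontal distance between panel0 and bay3 below 0.006 m and z of panel0 in the frame of bay3 between -0.003 and 0.0025 m)) and angle between each of panel0, panel1, panel2, panel3's own z axis and vertical below 0.08 rad and ((horizontal distance between panel1 and bay0 below 0.006 m and z of panel1 in the frame of bay0 between -0.003 and 0.0025 m) or (horizontal distance between panel1 and bay1 below 0.006 m and z of panel1 in the frame of bay1 between -0.003 and 0.0025 m) or (horizontal distance between panel1 and bay2 below 0.006 m and z of panel1 in the frame of bay2 between -0.003 and 0.0025 m) or (horizontal distance between panel1 and bay3 below 0.006 m and z of panel1 in the frame of bay3 between -0.003 and 0.0025 m)) and ((horizontal distance between panel2 and bay0 below 0.006 m and z of panel2 in the frame of bay0 between -0.003 and 0.0025 m) or (horizontal distance between panel2 and bay1 below 0.006 m and z of panel2 in the frame of bay1 between -0.003 and 0.0025 m) or (horizontal distance between panel2 and bay2 below 0.006 m and z of panel2 in the frame of bay2 between -0.003 and 0.0025 m) or (horizontal distance between panel2 and bay3 below 0.006 m and z of panel2 in the frame of bay3 between -0.003 and 0.0025 m)) and ((horizontal distance between panel3 and bay0 below 0.006 m and z of panel3 in the frame of bay0 between -0.003 and 0.0025 m) or (horizontal distance between panel3 and bay1 below 0.006 m and z of panel3 in the frame of bay1 between -0.003 and 0.0025 m) or (horizontal distance between panel3 and bay2 below 0.006 m and z of panel3 in the frame of bay2 between -0.003 and 0.0025 m) or (horizontal distance between panel3 and bay3 below 0.006 m and z of panel3 in the frame of bay3 between -0.003 and 0.0025 m))), for 0.2 s.
3. the cover is back on the unit with both tabs sprung out (horizontal distance between cover and unit below 0.007 m and z of cover in the frame of unit below 0.028 m and angle between cover's own z axis and vertical below 0.04 rad and value of joint each of tab_a, tab_b below 0.003 m), for 0.2 s.
At the end, for the whole second after the job is handed in: Every panel lies flat on a bay floor (within 2.5 mm of it, 6 mm of the bay centre); the cover sits level on the plinth (within 3 mm; 7 mm of centre) with both tabs out (under 3 mm of travel), at rest; the pointer tip is within 3.5 mm of the inner end of the red mark (all of step 3 and ((horizontal distance between panel0 and bay0 below 0.006 m and z of panel0 in the frame of bay0 between -0.003 and 0.0025 m) or (horizontal distance between panel0 and bay1 below 0.006 m and z of panel0 in the frame of bay1 between -0.003 and 0.0025 m) or (horizontal distance between panel0 and bay2 below 0.006 m and z of panel0 in the frame of bay2 between -0.003 and 0.0025 m) or (horizontal distance between panel0 and bay3 below 0.006 m and z of panel0 in the frame of bay3 between -0.003 and 0.0025 m)) and angle between each of panel0, panel1, panel2, panel3's own z axis and vertical below 0.08 rad and ((horizontal distance between panel1 and bay0 below 0.006 m and z of panel1 in the frame of bay0 between -0.003 and 0.0025 m) or (horizontal distance between panel1 and bay1 below 0.006 m and z of panel1 in the frame of bay1 between -0.003 and 0.0025 m) or (horizontal distance between panel1 and bay2 below 0.006 m and z of panel1 in the frame of bay2 between -0.003 and 0.0025 m) or (horizontal distance between panel1 and bay3 below 0.006 m and z of panel1 in the frame of bay3 between -0.003 and 0.0025 m)) and ((horizontal distance between panel2 and bay0 below 0.006 m and z of panel2 in the frame of bay0 between -0.003 and 0.0025 m) or (horizontal distance between panel2 and bay1 below 0.006 m and z of panel2 in the frame of bay1 between -0.003 and 0.0025 m) or (horizontal distance between panel2 and bay2 below 0.006 m and z of panel2 in the frame of bay2 between -0.003 and 0.0025 m) or (horizontal distance between panel2 and bay3 below 0.006 m and z of panel2 in the frame of bay3 between -0.003 and 0.0025 m)) and ((horizontal distance between panel3 and bay0 below 0.006 m and z of panel3 in the frame of bay0 between -0.003 and 0.0025 m) or (horizontal distance between panel3 and bay1 below 0.006 m and z of panel3 in the frame of bay1 between -0.003 and 0.0025 m) or (horizontal distance between panel3 and bay2 below 0.006 m and z of panel3 in the frame of bay2 between -0.003 and 0.0025 m) or (horizontal distance between panel3 and bay3 below 0.006 m and z of panel3 in the frame of bay3 between -0.003 and 0.0025 m)) and horizontal distance between dial_pointer and index_mark below 0.0035 m and linear speed of cover below 0.02 m/s); the robot touches nothing.
It fails at once if the bottle, the jar or the tube rack is pushed more than 3 cm (distance of any of wash_bottle, jar, tube_rack from where it was at the start of the episode above 0.03 m).
Of panel0, panel1, panel2, panel3 only 2 to 4 are there at a start; the rules pass over those that are not, and their reading is None.
At some moment in a run one of panel0, panel1, panel2, panel3 may be knocked a few centimetres aside while the robot is not near it.
Once in a run the grip may slacken for a moment while it holds something.
It also fails if it takes over 210 s, if anything falls off the work surface, if the arm or the gripper's body presses on something with over 40 N, if the wrist force passes 120 N, or if a joint passes its speed limit or range.

## Working session

There is one attempt and no reset: what is moved stays moved. The work goes in short steps, Python scripts to look and compute and a tool call to move; the robot and the scene stay as the last step left them, time stands still between calls to the robot, and variables do not carry over. Pictures are saved under pics/ and viewed, about 12 in all and at most 16, crops included, and the job is handed in when it is done.

Besides the shell and the picture viewer there is one more tool, called after ">>>" by a JSON object that holds its "name" and its "arguments", one argument or row to a line. carry_out: Moves the arm, as the interface text tells. Its arguments: {"type":"object","properties":{"moves":{"type":"array"},"newtons":{"type":"number"}},"required":["moves"]}

```bash
ls; mkdir -p pics; python3 - <<'E'
from station import bot
import cv2,numpy as np
o=bot.get_obs(); print(o)
for n in ["scene","side","wrist"]:
    print(n,bot.camera_info(n))
    cv2.imwrite(f"pics/{n}0.png",bot.read_camera(n)[:,:,::-1])
E
```

```text
pics
{'t': 0.0, 'q': array([-0.10812172,  0.47782616,  0.02229864,  1.55641368, -0.01152497,
        1.10930791, -0.08308906]), 'joint_vel': array([-0.00078115, -0.00018794,  0.00171368,  0.00162129, -0.00109235,
       -0.00154496,  0.00090659]), 'joint_torque': array([-5.45967814e-04, -5.96443820e+01,  1.60769675e+00, -2.81194621e+01,
        1.24063640e-02,  9.39900521e-03,  2.20753498e-05]), 'eef_pos': array([6.74452443e-01, 3.56826178e-05, 2.47323357e-01]), 'tool_rot': array([-6.11766140e-04,  7.07078191e-01,  7.07134780e-01, -6.79201482e-04]), 'contact_force': array([ 0.93439347, -0.91081866,  0.03555104]), 'torque': array([0.01956748, 0.01681331, 0.0372836 ]), 'gripper_width': 0.99976776790298}
scene {'vertical_fov': 45.49734933717488, 'cx': 322.2232051359291, 'cy': 242.61155945697672, 'position': array([ 1.55964745, -0.39357218,  1.08337621]), 'attitude': array([0.77396166, 0.32217757, 0.21466791, 0.50110144])}
side {'vertical_fov': 56.153498021662564, 'cx': 315.45980649541644, 'cy': 238.8166127793509, 'position': array([0.1843155 , 0.56827028, 0.77200299]), 'attitude': array([-0.27771079, -0.11655899,  0.36395192,  0.88137944])}
wrist {'vertical_fov': 68.54539903668149, 'cx': 315.96941484716547, 'cy': 238.90384026435598, 'position': array([0.67448825, 0.07062315, 0.37329265]), 'attitude': array([ 9.90024109e-01, -1.40896613e-01,  4.12983537e-04, -4.87337437e-04])}
```

View pics/scene0.png

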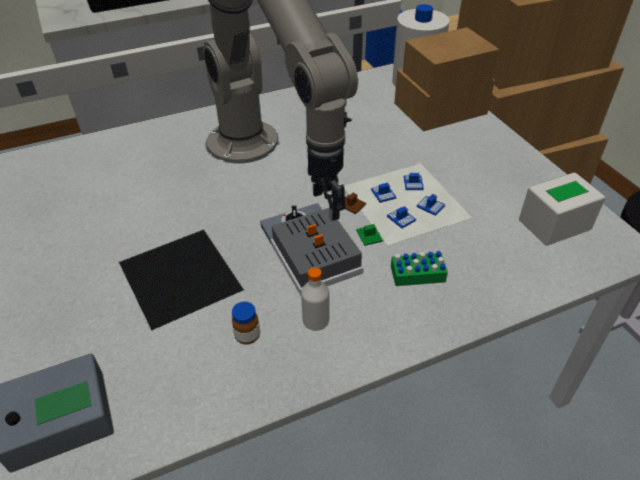

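View pics/side0.png

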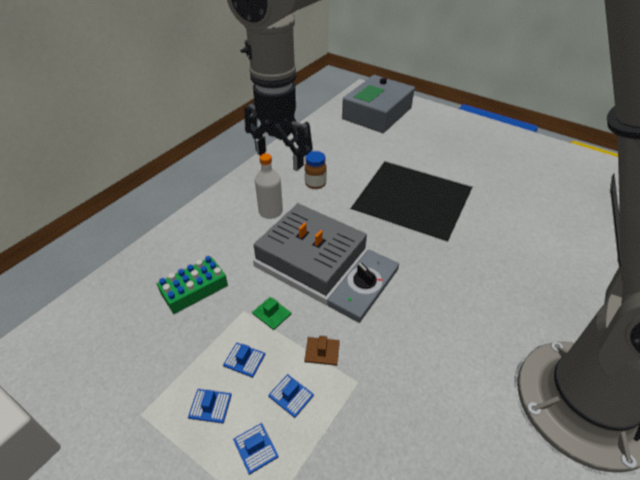

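Scene (480x640): the filter unit is near (310,245) and the dark mat near (180,275). Four blue panels lie on the white sheet. The look-alikes are brown (352,203) and green (370,233), the bottle is at (315,300), the jar at (245,322), and the rack at (419,268). Next I'll localise them roughly by colour from the side camera.

```bash
cat > lib.py <<'E'
from station import bot
import numpy as np, cv2
from scipy.spatial.transform import Rotation as R
def cam(n):
    c=bot.camera_info(n); q=np.array(c["attitude"]); f=240/np.tan(np.radians(c["vertical_fov"]/2))
    return dict(f=f,cx=c["cx"],cy=c["cy"],p=np.array(c["position"]),R=R.from_quat(q,scalar_first=True).as_matrix())
def proj(c,P):
    d=(np.atleast_2d(P)-c["p"])@c["R"]
    return np.c_[c["cx"]+c["f"]*d[:,0]/-d[:,2], c["cy"]-c["f"]*d[:,1]/-d[:,2]]
def ray(c,uv,z):
    uv=np.atleast_2d(np.asarray(uv,float))
    d=np.c_[(uv[:,0]-c["cx"])/c["f"],-(uv[:,1]-c["cy"])/c["f"],-np.ones(len(uv))]@c["R"].T
    return c["p"]+d*((z-c["p"][2])/d[:,2])[:,None]
def snap(n,save=None):
    c=cam(n); im=bot.read_camera(n)
    if save: cv2.imwrite(f"pics/{save}.png",im[:,:,::-1])
    return c,im
def blobs(mask,amin=30):
    n,l,s,ce=cv2.connectedComponentsWithStats(mask.astype(np.uint8))
    return [(s[i,4],ce[i],l==i) for i in range(1,n) if s[i,4]>=amin]
def hsv(im): return cv2.cvtColor(im,cv2.COLOR_RGB2HSV)
E
python3 - <<'E'
from lib import *
for n in ["side","scene"]:
    c,im=snap(n); h=hsv(im); H,S,V=h[...,0],h[...,1],h[...,2]
    print(n)
    for nm,m,z in [("blue",(H>100)&(H<125)&(S>130)&(V>60),.01),("orange",(H>5)&(H<18)&(S>200)&(V>120),.09),("dark",(V<30),0)]:
        for a,ce,_ in blobs(m,40): print(nm,a,ce.round(),ray(c,ce,z)[0,:2].round(3))
    for L in ["panel0","tabs","mat","dial_axis","unit","wash_bottle","jar","tube_rack"]:
        for d in bot.silhouettes(L,n):
            z={"panel0":.01,"tabs":.088,"mat":0,"dial_axis":.04}.get(L,.03)
            print(L,round(d["score"],2),np.round(d["location"]),ray(c,d["location"],z)[0,:2].round(3), d["region"].sum())
E
```

```text
side
blue 452 [499. 117.] [ 0.453 -0.855]
blue 236 [315. 158.] [ 0.815 -0.323]
blue 54 [210. 262.] [0.777 0.146]
blue 60 [206. 272.] [0.764 0.173]
blue 63 [183. 275.] [0.799 0.208]
blue 70 [178. 286.] [0.784 0.236]
blue 384 [243. 360.] [0.55  0.289]
blue 465 [290. 395.] [0.435 0.294]
blue 463 [209. 407.] [0.538 0.392]
blue 610 [255. 448.] [0.427 0.399]
orange 65 [265. 157.] [ 0.859 -0.159]
dark 513 [251.   8.] [ 1.82 -1.2 ]
dark 46 [248.  50.] [ 1.502 -0.813]
dark 117 [274.  83.] [ 1.22  -0.639]
dark 2064 [277. 121.] [ 1.047 -0.436]
dark 164 [625. 133.] [ 0.098 -1.003]
dark 182 [365. 277.] [ 0.468 -0.025]
dark 156 [636. 336.] [-0.051 -0.2  ]
dark 180 [579. 408.] [0.007 0.018]
panel0 0.96 [323. 351.] [0.436 0.188] 882
panel0 0.94 [208. 405.] [0.54  0.391] 1151
panel0 0.78 [243. 361.] [0.549 0.292] 919
panel0 0.69 [292. 396.] [0.431 0.294] 1090
panel0 0.59 [362. 287.] [0.456 0.011] 333
panel0 0.57 [268. 310.] [0.585 0.174] 744
tabs 0.66 [310. 248.] [0.571 0.04 ] 6301
mat 0.78 [416. 198.] [ 0.498 -0.339] 5703
dial_axis 0.86 [365. 276.] [0.456 0.002] 456
unit 0.74 [358. 284.] [0.461 0.02
[... 1065 characters left out ...]
2] 357
panel0 0.8 [368. 236.] [0.583 0.166] 387
panel0 0.79 [354. 204.] [0.449 0.188] 282
panel0 0.58 [433. 203.] [0.538 0.397] 342
panel0 0.53 [414. 181.] [0.427 0.399] 289
panel0 0.52 [281. 248.] [ 0.526 -0.067] 1284
tabs 0.95 [318. 245.] [ 0.633 -0.005] 4133
mat 0.67 [177. 280.] [ 0.516 -0.346] 6939
mat 0.24 [316. 248.] [0.558 0.02 ] 4324
mat 0.24 [294. 214.] [0.404 0.019] 101
dial_axis 0.71 [295. 217.] [0.463 0.002] 110
dial_axis 0.5 [293. 216.] [ 0.456 -0.001] 1045
unit 0.88 [288. 218.] [ 0.447 -0.013] 1108
wash_bottle 0.78 [315. 301.] [ 0.749 -0.063] 1412
jar 0.84 [243. 322.] [ 0.739 -0.239] 961
tube_rack 0.97 [417. 268.] [0.755 0.214] 1666
tube_rack 0.58 [284. 220.] [ 0.451 -0.028] 27
```

View pics/wrist0.png

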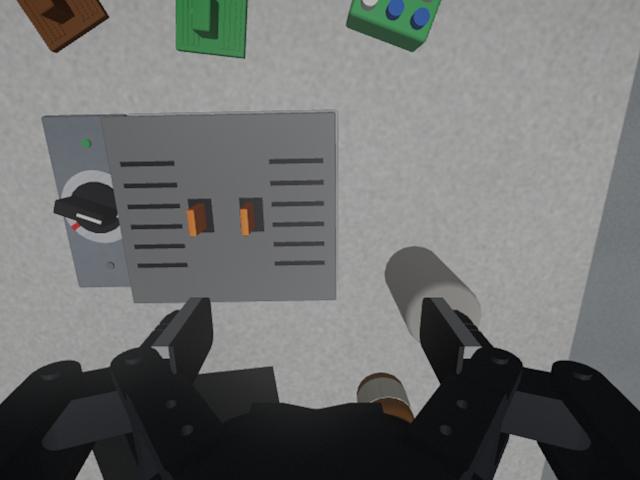

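Wrist view: cover top corners are near (103,115), (335,112), (336,299) and (133,302). The tabs are at (197,220) and (247,218), and the dial is at (95,205) with its red mark near (75,226). I'll move the camera over the unit and dial.

>>> {"name": "carry_out", "arguments": {
  "moves": [
    [[0,0,0],[1,-6,0],8.5],
    [[0,0,0],[2,-12,0],8.5],
    [[0,0,0],[2,-14,0],8.5],
    [[0,0,0],[2,-14,0],8.5]
  ]
}}

```text
t: 1.55
eef_pos: [0.534, 0.0201, 0.2488]
tool_rot: [0.0, 0.707, 0.707, 0.0]
contact_force: [0.5, 0.4, 0.5]
gripper_width: 0.991
```

```bash
python3 - <<'E'
from lib import *
c,im=snap("wrist","w1")
o=bot.get_obs();print(o["eef_pos"],c["p"])
E
```

```text
[0.53531015 0.01999741 0.24886279] [0.53368067 0.09065455 0.37467678]
```

View pics/w1.png

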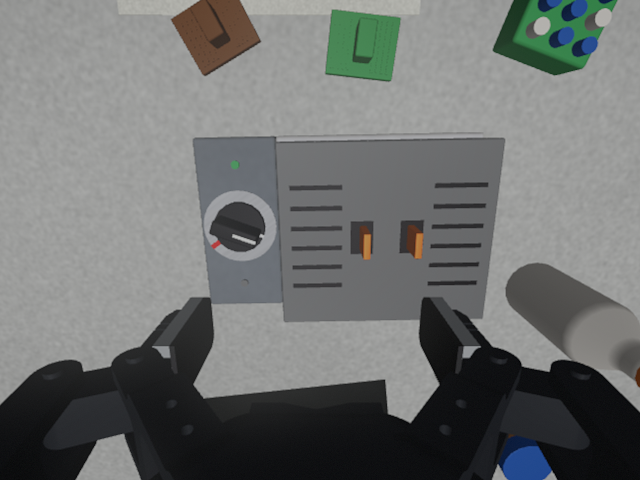

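Corners: cover top (277,139), (504,139), (483,317), (285,321); console left (194,139), (210,303). The red mark is near (217,244). I'll fit the unit pose and enlarge the dial.

```bash
cat >> lib.py <<'E'
def pose2(u,P):  # unit pose (x,y,yaw) applied to local points
    P=np.atleast_2d(P); s,c=np.sin(u[2]),np.cos(u[2])
    return np.c_[u[0]+c*P[:,0]-s*P[:,1],u[1]+s*P[:,0]+c*P[:,1],P[:,2]]
def fit(c,P,uv,u0):
    from scipy.optimize import least_squares
    r=least_squares(lambda u:(proj(c,pose2(u,P))-uv).ravel(),u0,loss="soft_l1",f_scale=2)
    return r.x,(proj(c,pose2(r.x,P))-uv).round(1)
E
python3 - <<'E'
from lib import *
c=cam("wrist"); im=cv2.imread("pics/w1.png")
P=np.array([[-95,83,74],[95,83,74],[95,-83,74],[-95,-83,74],[-180,88,25],[-180,-88,25]])/1e3
uv=np.array([[277,139],[504,139],[483,317],[285,321],[194,139],[210,303]],float)
g=cv2.cvtColor(im,cv2.COLOR_BGR2GRAY)
u,r=fit(c,P,uv,[.58,.03,0]);print(u,r.tolist())
print("axis px",proj(c,pose2(u,[[-.140,0,.025],[-.14,0,.059],[-.112,0,.031]])))
big=cv2.resize(im[180:270,195:285],None,fx=6,fy=6,interpolation=cv2.INTER_CUBIC);cv2.imwrite("pics/dial1.png",big)
h=hsv(im[:,:,::-1].copy());m=((h[...,0]<6)|(h[...,0]>174))&(h[...,1]>150)&(h[...,2]>90)
for a,ce,_ in blobs(m,5):print(a,ce)
print("tabs top pred",proj(c,pose2(u,[[-.021,0,.102],[.021,0,.102]])))
E
```

```text
[0.59904365 0.00562926 0.01229112] [[-0.6, 1.7], [3.6, -1.5], [0.5, 1.8], [-0.8, 0.4], [-1.6, -3.1], [0.3, 0.9]]
axis px [[241.05375413 225.1000925 ]
 [233.6633713  233.92128067]
 [267.68474156 226.16287068]]
30 [215.5 244. ]
tabs top pred [[368.47462091 245.99728264]
 [420.25073079 245.30313925]]
```

View pics/dial1.png

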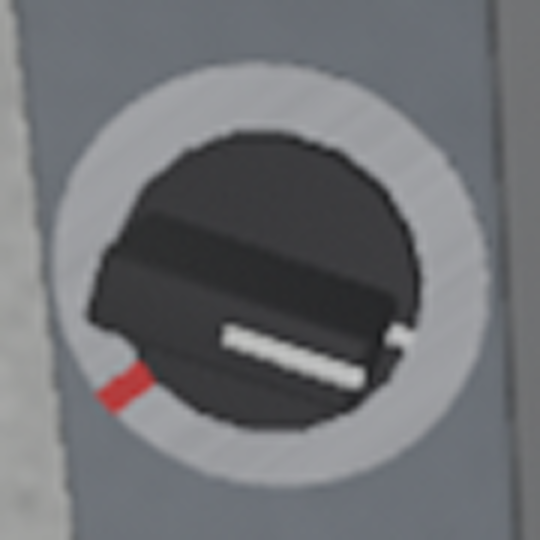

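The dial crop shows the white pointer tip at about image (262,236) and the red mark's inner end at about (220,242). Next I'll compute the dial angles and the moves.

```bash
python3 - <<'E'
from lib import *
c=cam("wrist"); u=[.59904,.00563,.0123]
ax=ray(c,[240.2,225.7],.026)[0]
axm=pose2(u,[[-.14,0,.026]])[0]
pt=ray(c,[195+402/6,180+335/6],.031)[0]; rd=ray(c,[195+150/6,180+373/6],.026)[0]
bar=ray(c,[[195+228/6,180+335/6],[195+362/6,180+380/6]],.059)
print(ax,axm,pt,rd)
a=lambda v:np.degrees(np.arctan2(v[1],v[0]))
for o in (ax,axm): print(a(pt-o),np.hypot(*(pt-o)[:2]),a(rd-o),np.hypot(*(rd-o)[:2]))
print("bar line",a(bar[1]-bar[0]),bar)
E
```

```text
[0.45836313 0.00352817 0.026     ] [0.45905059 0.00390804 0.026     ] [ 0.48089673 -0.005836    0.031     ] [ 0.43643376 -0.01396198  0.026     ]
-22.566048547838335 0.02440186684310948 -141.4252854615701 0.028050002092023112
-24.038321677792904 0.023920709560686645 -141.68702259739032 0.028824620424628543
bar line -19.747419322528604 [[ 0.45831513  0.00206439  0.059     ]
 [ 0.4787345  -0.00526587  0.059     ]]
```

>>> {"name": "carry_out", "arguments": {
  "moves": [
    [[0,0,-10],[0,-2,2],5],
    [[0,0,-20],[-1,-5,4],5],
    [[0,0,-30],[-1.6,-7.7,6],5],
    [[0,0,-40],[-1.6,-7.7,9],5],
    [[0,0,-50],[-1.6,-7.7,12],5]
  ]
}}

```text
t: 2.22
eef_pos: [0.4597, 0.0039, 0.1278]
tool_rot: [0.001, 0.34, 0.941, 0.001]
contact_force: [0.5, -0.3, -0.2]
gripper_width: 0.591
```

>>> {"name": "carry_out", "arguments": {
  "moves": [
    [[0,0,-10],[0,0,1],5],
    [[0,0,-19.5],[0,0,2],5],
    [[0,0,-19.5],[0,0,2],5]
  ]
}}

```text
t: 2.6
eef_pos: [0.4589, 0.0038, 0.1076]
tool_rot: [-0.0, 0.179, 0.984, 0.0]
contact_force: [0.2, 0.1, 0.2]
gripper_width: 0.592
```

```bash
python3 - <<'E'
from lib import *
o=bot.get_obs();m=R.from_quat(o["tool_rot"],scalar_first=True).as_matrix()
print(o["eef_pos"],np.degrees(np.arctan2(m[1,1],m[0,1])),m[:,2],o["q"])
t=np.array([.4587,.0037,.052]);print("to go tool cm",(m.T@(t-o["eef_pos"])*100).round(2))
E
```

```text
[0.45887713 0.00384817 0.10759789] 69.36857524793555 [-8.68451725e-04  5.10815738e-04 -9.99999492e-01] [ 0.02992056  0.339916   -0.20363392  2.16816386  0.11149171  0.64378589
  0.95899525]
to go tool cm [ 0.01 -0.02  5.56]
```

>>> {"name": "carry_out", "arguments": {
  "moves": [
    [[0,0,0],[0,0,3],5],
    [[0,0,0],[0,0,5.5],5],
    [[0,0,0],[0,0,5.5],0.8],
    [[0,0,0],[0,0,5.5],0.8],
    [[0,0,0],[0,0,5.5],0.8]
  ],
  "newtons": 30
}}

```text
t: 3.22
eef_pos: [0.4582, 0.0025, 0.0542]
tool_rot: [0.0, 0.179, 0.984, -0.001]
contact_force: [-1.1, -5.1, -2.0]
gripper_width: 0.155
```

>>> {"name": "carry_out", "arguments": {
  "moves": [
    [[0,0,0],[0,0,0],0.8],
    [[0,0,10],[0,0,0],0.8],
    [[0,0,20],[0,0,0],0.8],
    [[0,0,30],[0,0,0],0.8],
    [[0,0,40],[0,0,0],0.8]
  ]
}}

```text
t: 3.85
eef_pos: [0.4574, 0.0015, 0.0542]
tool_rot: [0.0, 0.508, 0.862, -0.001]
contact_force: [-3.8, -8.7, 1.7]
gripper_width: 0.152
```

>>> {"name": "carry_out", "arguments": {
  "moves": [
    [[0,0,10],[0,0,0],0.8],
    [[0,0,20],[0,0,0],0.8],
    [[0,0,30],[0,0,0],0.8],
    [[0,0,40],[0,0,0],0.8]
  ]
}}

```text
t: 4.35
eef_pos: [0.4562, 0.0012, 0.0541]
tool_rot: [-0.0, 0.772, 0.636, -0.002]
contact_force: [-6.6, -10.5, 7.0]
gripper_width: 0.155
```

>>> {"name": "carry_out", "arguments": {
  "moves": [
    [[0,0,10],[0,0,0],0.8],
    [[0,0,20],[0,0,0],0.8],
    [[0,0,30],[0,0,0],0.8],
    [[0,0,40],[0,0,0],0.8],
    [[0,0,40],[0,0,0],0.8]
  ]
}}

```text
t: 4.97
eef_pos: [0.4552, 0.0018, 0.0541]
tool_rot: [-0.0, 0.942, 0.335, -0.002]
contact_force: [-9.9, -9.2, 13.2]
gripper_width: 0.157
```

>>> {"name": "carry_out", "arguments": {
  "moves": [
    [[0,0,0],[0,0,0],4],
    [[0,0,0],[0,0,0],4],
    [[0,0,0],[0,0,-5],4],
    [[0,0,0],[0,0,-10],4]
  ]
}}

```text
t: 5.48
eef_pos: [0.4583, 0.0044, 0.1546]
tool_rot: [-0.0, 0.941, 0.338, -0.0]
contact_force: [0.8, -0.0, 1.5]
gripper_width: 0.47
```

>>> {"name": "carry_out", "arguments": {
  "moves": [
    [[0,0,-10],[2,2,-4],8.5],
    [[0,0,-20],[5,4,-8],8.5],
    [[0,0,-30],[8,7,-10],8.5],
    [[0,0,-40],[10.6,8.9,-10],8.5],
    [[0,0,-50.5],[10.6,8.9,-10],8.5]
  ]
}}

```text
t: 6.1
eef_pos: [0.5989, 0.0038, 0.2539]
tool_rot: [0.001, 0.705, 0.71, 0.001]
contact_force: [-0.4, -0.7, 0.4]
gripper_width: 0.991
```

>>> {"name": "carry_out", "arguments": {
  "moves": [
    [[0,0,0],[0,0,0],8.5],
    [[0,0,0],[0,0,0],8.5]
  ]
}}

```text
t: 6.35
eef_pos: [0.5962, 0.0029, 0.2535]
tool_rot: [-0.0, 0.708, 0.706, 0.0]
contact_force: [0.1, -0.1, 0.5]
gripper_width: 0.994
```

```bash
python3 - <<'E'
from lib import *
o=bot.get_obs();c,im=snap("wrist","w2");m=R.from_quat(o["tool_rot"],scalar_first=True).as_matrix()
print(o["eef_pos"],np.degrees(np.arctan2(m[1,1],m[0,1])),(m.T@(c["p"]-o["eef_pos"])).round(4))
big=cv2.resize(im[100:360,80:460],None,fx=2.1,fy=2.1,interpolation=cv2.INTER_CUBIC);cv2.imwrite("pics/w2c.png",big[:,:,::-1])
E
```

```text
[0.59622286 0.00293153 0.2535006 ] -0.19712648425998566 [ 0.0706 -0.0002 -0.1259]
```

View pics/w2c.png

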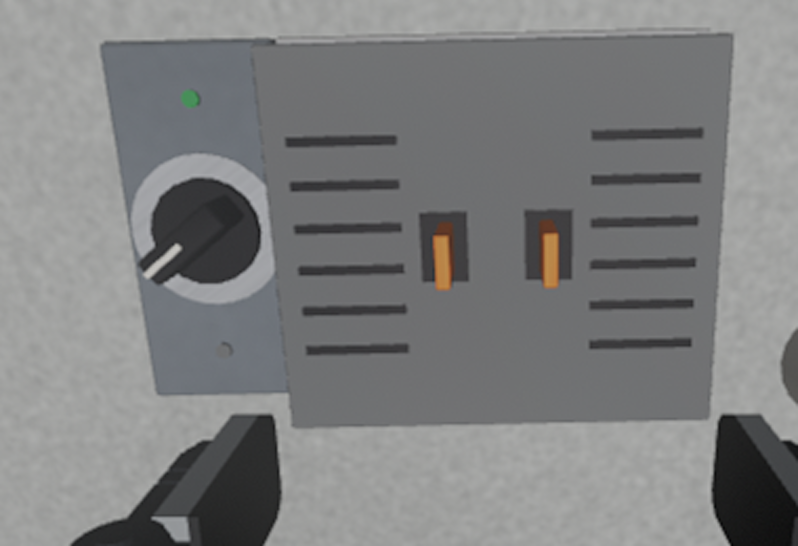

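Dial now points lower-left and hides the red mark, as it would when aligned. In crop pixels the cover top corners are (254,43), (732,35), (708,417) and (293,426), and the tab tops are (442,262) and (550,260). I'll fit with an optional focal length and shift to look for calibration bias.

```bash
python3 - <<'E'
from lib import *
from scipy.optimize import least_squares
c=cam("wrist")
P=np.array([[-95,83,74],[95,83,74],[95,-83,74],[-95,-83,74],[-180,88,25],[-180,-88,25],[-21,0,102],[21,0,102]])/1e3
uv=np.array([[254,43],[732,35],[708,417],[293,426],[102,44],[157,394],[442,262],[550,260]])/2.1+[80,100]
u,r=fit(c,P,uv,[.6,0,0]);print(u,r.tolist())
def res(p):
    d=dict(c); Rm=R.from_rotvec(p[3:6]).as_matrix(); d["R"]=c["R"]@Rm
    return np.r_[(proj(d,pose2(p[:3],P))-uv).ravel(), p[3:6]*200]
s=least_squares(res,[.6,0,0,0,0,0]);print(s.x,s.fun.round(1))
def res(p):
    d=dict(c); d["p"]=c["p"]+[0,0,p[3]];d["f"]=c["f"]*(1+p[4]); return np.r_[(proj(d,pose2(p[:3],P))-uv).ravel(),p[3]*500,p[4]*50]
s=least_squares(res,[.6,0,0,0,0]);print(s.x,s.fun.round(1))
def dist(p):
    q=proj(c,pose2(p[:3],P)); e=(q-[c["cx"],c["cy"]])/c["f"]; r2=(e**2).sum(1)[:,None]
    return ((e*(1+p[3]*r2+p[4]*r2**2))*c["f"]+[c["cx"],c["cy"]]-uv).ravel()
s=least_squares(dist,[.6,0,0,0,0]);print("dist",s.x,s.fun.round(1))
b=ray(c,np.array([[145,275],[180,247]])/2.1+[80,100],.059);d=b[0]-b[1];print("bar",np.degrees(np.arctan2(d[1],d[0])))
E
```

```text
[0.59700937 0.00524998 0.01626391] [[-1.6, 0.0], [2.2, -1.1], [1.3, 1.6], [-0.6, 1.1], [-2.5, -1.8], [-1.3, 1.5], [0.6, 0.2], [1.0, 0.1]]
[ 0.59451317  0.00377607  0.01747304 -0.00450125  0.00711413  0.00206835] [-1.7  0.4  2.  -1.1  1.1  1.6 -0.3  0.6 -1.8 -1.6 -0.2  0.8  0.1  0.3
  0.4  0.3 -0.9  1.4  0.4]
[ 5.96611806e-01  5.64522494e-03  1.57662409e-02  3.86804011e-04
 -1.21943589e-02] [-0.5  0.9  0.2  0.  -0.5  0.4  0.2 -0.3 -0.4 -0.9  0.4  0.4  0.4 -0.2
  0.1 -0.3  0.2 -0.6]
dist [ 0.59652845  0.00581586  0.0155549  -0.08071732  0.09387706] [-0.6  0.8  0.1 -0.  -0.1  0.7 -0.4 -0.   0.2 -0.5  0.4  0.2  0.  -0.5
  0.4 -0.6]
bar -143.49408066959367
```

>>> {"name": "carry_out", "arguments": {
  "moves": [
    [[0,0,-1.1],[0.25,0,5],7],
    [[0,0,-1.1],[0.25,0,10],7],
    [[0,0,-1.1],[0.25,0,14],7],
    [[0,0,-1.1],[0.25,0,15.8],7],
    [[0,0,-1.1],[0.25,0,15.8],7]
  ]
}}

```text
t: 7.02
eef_pos: [0.596, 0.0053, 0.0949]
tool_rot: [-0.0, 0.701, 0.714, -0.001]
contact_force: [0.1, 0.7, 0.4]
gripper_width: 0.814
```

>>> {"name": "carry_out", "arguments": {
  "moves": [
    [[0,0,0],[0,0,0],2.5],
    [[0,0,0],[0,0,0],2.5],
    [[0,0,0],[0,0,0],2.5],
    [[0,0,0],[0,0,0],2.5],
    [[0,0,0],[0,0,0],2.5]
  ],
  "newtons": 40
}}

```text
t: 7.65
eef_pos: [0.5966, 0.0052, 0.098]
tool_rot: [-0.0, 0.7, 0.714, 0.001]
contact_force: [-6.3, -0.4, 15.1]
gripper_width: 0.302
```

```bash
sed -i 's|R=R.from_quat|R=R.from_quat|; s|    return dict(f=f,|    if n=="wrist": f*=.988\n    return dict(f=f,|' lib.py; cat >> lib.py <<'E'
def st():
    o=bot.get_obs();m=R.from_quat(o["tool_rot"],scalar_first=True).as_matrix()
    print("t",round(o["t"],2),"tcp",o["eef_pos"].round(4),"phi",np.degrees(np.arctan2(m[1,1],m[0,1])).round(2),"w",round(o["gripper_width"]*85.4,1),"F",o["contact_force"].round(1))
    return o,m
E
python3 -c "
from lib import *
st()"
```

```text
t 7.65 tcp [0.5966 0.0052 0.098 ] phi 1.07 w 25.8 F [-6.3 -0.4 15.1]
```

>>> {"name": "carry_out", "arguments": {
  "moves": [
    [[0,0,0],[0,0,-0.3],2.5],
    [[0,0,0],[0,0,-1],2.5],
    [[0,0,0],[0,0,-2],2.5],
    [[0,0,0],[0,0,-3],2.5],
    [[0,0,0],[0,0,-3],2.5]
  ]
}}

```text
t: 8.28
eef_pos: [0.5972, 0.0053, 0.1265]
tool_rot: [0.001, 0.7, 0.714, 0.001]
contact_force: [-0.9, 0.1, -2.8]
gripper_width: 0.298
```

```bash
python3 - <<'E'
from lib import *
st(); c,im=snap("side","s1"); cv2.imwrite("pics/s1c.png",cv2.resize(im[120:360,200:440],None,fx=2.4,fy=2.4)[:,:,::-1])
E
```

```text
t 8.28 tcp [0.5972 0.0053 0.1265] phi 1.1 w 25.4 F [-0.9  0.1 -2.8]
```

View pics/s1c.png

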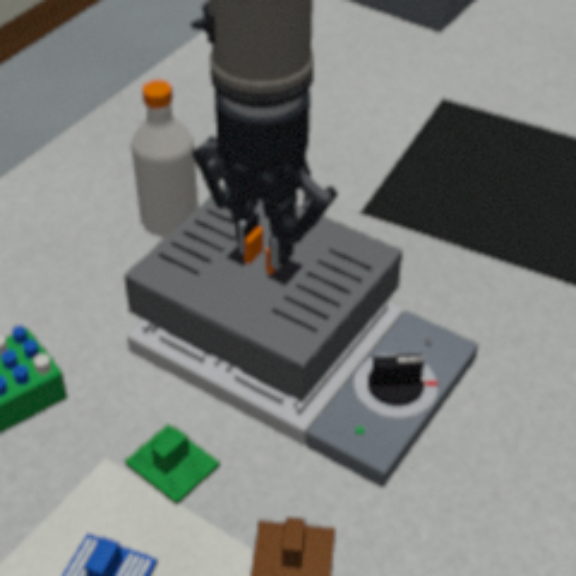

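The cover is off the plinth and held, with its tabs squeezed. The red mark is visible beside the pointer. Now I'll carry it to the mat.

>>> {"name": "carry_out", "arguments": {
  "moves": [
    [[0,0,0],[0,0,-2],2.5],
    [[0,0,0],[-1,-1,-3.5],2.5],
    [[0,0,0],[-4,-3,-3.5],2.5],
    [[0,0,0],[-8,-5,-3.5],2.5],
    [[0,0,0],[-12,-7,-3.5],2.5]
  ]
}}

```text
t: 8.95
eef_pos: [0.5271, -0.1178, 0.1605]
tool_rot: [-0.0, 0.7, 0.714, -0.0]
contact_force: [0.2, -0.4, -1.8]
gripper_width: 0.298
```

>>> {"name": "carry_out", "arguments": {
  "moves": [
    [[0,0,0],[-4,-1.2,0],2.5],
    [[0,0,0],[-8,-2.6,0],2.5],
    [[0,0,0],[-13,-2.6,0],2.5],
    [[0,0,0],[-18,-2.6,0],2.5],
    [[0,0,0],[-22.3,-2.6,0],2.5]
  ]
}}

```text
t: 9.57
eef_pos: [0.5055, -0.342, 0.1605]
tool_rot: [0.0, 0.701, 0.713, -0.0]
contact_force: [0.4, 0.3, -2.6]
gripper_width: 0.294
```

```bash
python3 - <<'E'
from lib import *
st(); c,im=snap("scene","s2"); cv2.imwrite("pics/s2c.png",cv2.resize(im[160:360,80:380],None,fx=2.2,fy=2.2)[:,:,::-1])
E
```

```text
t 9.57 tcp [ 0.5055 -0.342   0.1605] phi 1.0 w 25.1 F [ 0.4  0.3 -2.6]
```

View pics/s2c.png

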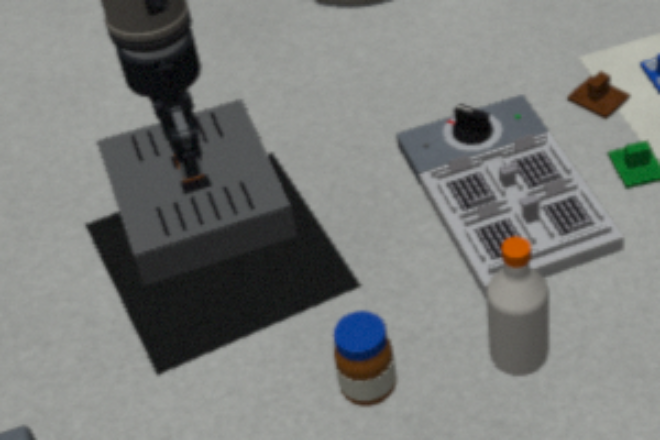

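Cover is held level over the mat; lowering it.

>>> {"name": "carry_out", "arguments": {
  "moves": [
    [[0,0,0],[0,0,3],2.5],
    [[0,0,0],[0,0,5],2.5],
    [[0,0,0],[0,0,7],2.5],
    [[0,0,0],[0,0,8],2.5],
    [[0,0,0],[0,0,8.3],2.5]
  ]
}}

```text
t: 10.25
eef_pos: [0.5069, -0.3392, 0.0767]
tool_rot: [-0.0, 0.7, 0.714, -0.0]
contact_force: [0.1, 0.3, -2.2]
gripper_width: 0.3
```

>>> {"name": "carry_out", "arguments": {
  "moves": [
    [[0,0,0],[0,0,0.2],2.5],
    [[0,0,0],[0,0,0.4],2.5],
    [[0,0,0],[0,0,0.6],2.5]
  ]
}}

```text
t: 10.62
eef_pos: [0.5075, -0.3399, 0.073]
tool_rot: [0.0, 0.7, 0.714, 0.0]
contact_force: [-6.1, 4.9, 23.7]
gripper_width: 0.296
```

>>> {"name": "carry_out", "arguments": {
  "moves": [
    [[0,0,0],[0,0,-0.2],2.5],
    [[0,0,0],[0,0,-0.2],7],
    [[0,0,0],[0,0,-0.2],7],
    [[0,0,0],[0,0,-0.2],7],
    [[0,0,0],[0,0,-0.2],7]
  ]
}}

```text
t: 11.25
eef_pos: [0.5071, -0.3396, 0.0734]
tool_rot: [0.0, 0.7, 0.714, 0.0]
contact_force: [-0.0, 0.2, -0.3]
gripper_width: 0.82
```

>>> {"name": "carry_out", "arguments": {
  "moves": [
    [[0,0,0],[0,0,-5],7],
    [[0,0,0],[0,0,-10],7],
    [[0,0,0],[0,0,-15],7],
    [[0,0,0],[0,0,-18],7],
    [[0,0,0],[0,0,-18],7]
  ]
}}

```text
t: 11.88
eef_pos: [0.5082, -0.3405, 0.2562]
tool_rot: [0.003, 0.7, 0.714, 0.001]
contact_force: [-0.2, 0.4, 0.1]
gripper_width: 0.82
```

```bash
python3 - <<'E'
from lib import *
st(); c,im=snap("wrist","w3"); cv2.imwrite("pics/w3h.png",im[:,:,::-1])
h=hsv(im);m=(h[...,0]>5)&(h[...,0]<18)&(h[...,1]>180)&(h[...,2]>150)
for a,ce,_ in blobs(m,20):print(a,ce,ray(c,ce,.077))
E
```

```text
t 11.88 tcp [ 0.5082 -0.3405  0.2562] phi 1.09 w 70.0 F [-0.2  0.4  0.1]
```

View pics/w3h.png

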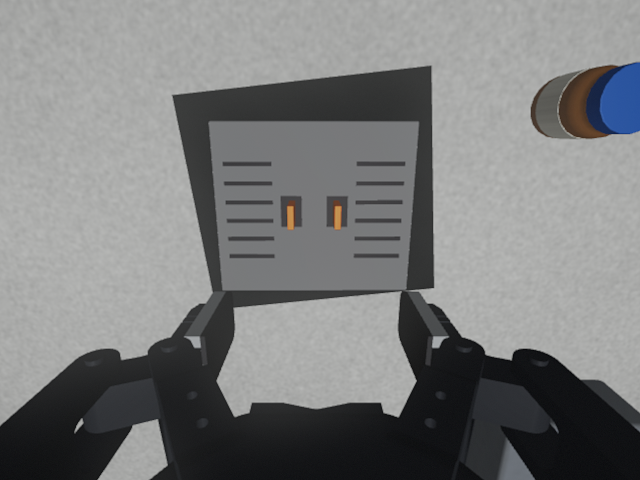

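Cover stands upright on the mat, its top corners at (208,122), (420,122), (407,290) and (221,291). Next I'll view the unit bays, then the panels.

>>> {"name": "carry_out", "arguments": {
  "moves": [
    [[0,0,0],[6,2,0],7],
    [[0,0,0],[12,4,0],7],
    [[0,0,0],[18,6,0],7],
    [[0,0,0],[24,8,0],7],
    [[0,0,0],[30,9.5,0],7]
  ]
}}

```text
t: 12.55
eef_pos: [0.5954, -0.0379, 0.2517]
tool_rot: [-0.001, 0.7, 0.714, -0.001]
contact_force: [0.5, -0.1, 0.3]
gripper_width: 0.82
```

>>> {"name": "carry_out", "arguments": {
  "moves": [
    [[0,0,0],[4.4,0,0],7],
    [[0,0,0],[4.4,0,0],7],
    [[0,0,0],[4.4,0,0],7]
  ]
}}

```text
t: 12.92
eef_pos: [0.5942, 0.0032, 0.2521]
tool_rot: [-0.0, 0.7, 0.714, -0.001]
contact_force: [-0.1, -1.1, -0.5]
gripper_width: 0.819
```

```bash
python3 - <<'E'
from lib import *
st(); c,im=snap("wrist","w4"); cv2.imwrite("pics/w4c.png",cv2.resize(im[100:370,100:460],None,fx=2.2,fy=2.2,interpolation=cv2.INTER_CUBIC)[:,:,::-1])
np.save("camw4.npy",c,allow_pickle=True)
c3=dict(c); c3["p"]=c["p"]+np.array([.5082,-.3405,.2562])-bot.get_obs()["eef_pos"]
P=np.array([[-95,83,49],[95,83,49],[95,-83,49],[-95,-83,49]])/1e3
print(fit(c3,P,np.array([[208,122],[420,122],[407,290],[221,291.]]),[.5,-.34,0]))
E
```

```text
t 12.93 tcp [0.5942 0.0032 0.2521] phi 1.08 w 69.9 F [-0.1 -1.1 -0.5]
(array([ 0.50574366, -0.33845489,  0.01887483]), array([[ 1.1,  0.2],
       [-1.5, -0.1],
       [-1.4,  0.1],
       [ 2. , -0.8]]))
```

View pics/w4c.png

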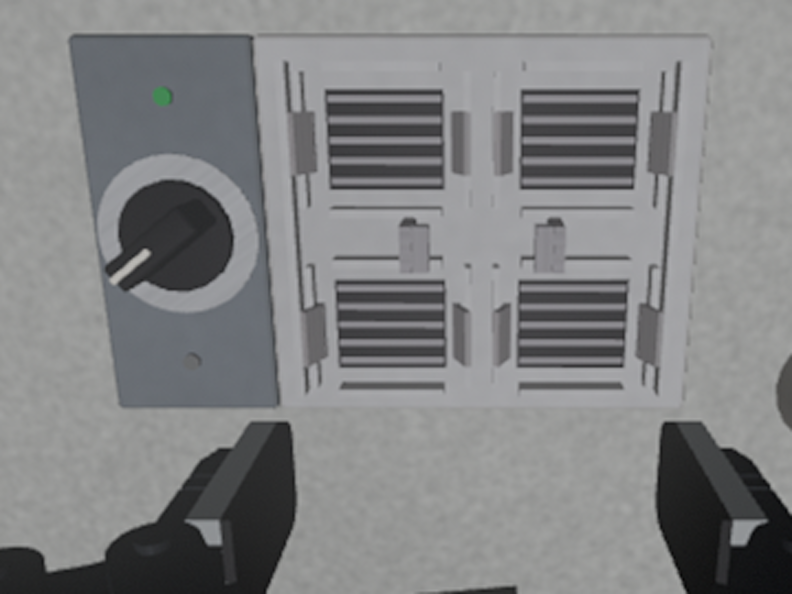

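>>> {"name": "carry_out", "arguments": {
  "moves": [
    [[0,0,0],[6,-2,0],7],
    [[0,0,0],[12,-4,0],7],
    [[0,0,0],[18,-6,0],7],
    [[0,0,0],[24,-8,0],7],
    [[0,0,0],[30,-9.9,0],7]
  ]
}}

```text
t: 13.6
eef_pos: [0.4913, 0.2985, 0.2532]
tool_rot: [0.0, 0.702, 0.713, -0.0]
contact_force: [0.5, 0.3, 0.2]
gripper_width: 0.818
```

>>> {"name": "carry_out", "arguments": {
  "moves": [
    [[0,0,0],[3.7,0,0],7],
    [[0,0,0],[3.7,0,0],7],
    [[0,0,0],[3.7,0,0],7]
  ]
}}

```text
t: 13.98
eef_pos: [0.4915, 0.3335, 0.2529]
tool_rot: [0.0, 0.701, 0.713, -0.001]
contact_force: [0.1, -0.2, 1.1]
gripper_width: 0.818
```

```bash
python3 - <<'E'
from lib import *
st(); c,im=snap("wrist","w5"); np.save("camw5.npy",c,allow_pickle=True)
E
```

```text
t 13.97 tcp [0.4915 0.3335 0.2529] phi 0.92 w 69.8 F [ 0.1 -0.2  1.1]
```

View pics/w5.png

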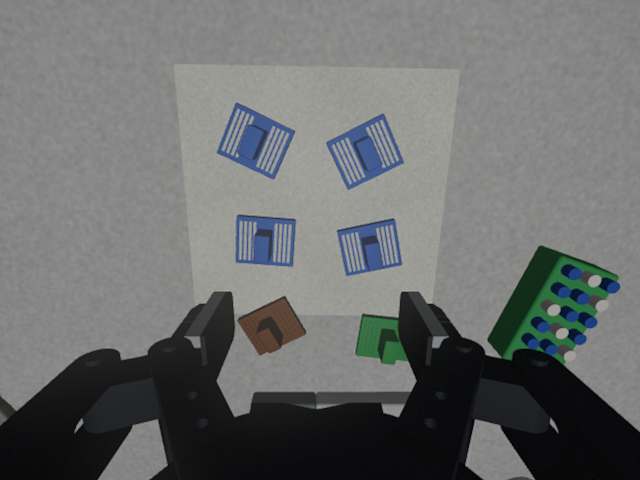

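Bays are visible with the four floor grids clear. The four blue panels on the sheet are at (256,141), (366,151), (266,241) and (370,247). The brown one (272,325) and the green one (380,338) are look-alikes and are ignored; colour in this view settles it. I'll compute the poses.

```bash
cat >> lib.py <<'E'
PC=np.array([[-32,-27,8],[32,-27,8],[32,27,8],[-32,27,8]])/1e3
BAR=np.array([[-8,-15,36],[8,-15,36],[8,15,36],[-8,15,36]])/1e3
def panels(c,im,z0=0.,amin=800):
    h=hsv(im);blue=(h[...,0]>100)&(h[...,0]<125)&(h[...,1]>110)&(h[...,2]>40)
    m=cv2.morphologyEx(blue.astype(np.uint8),cv2.MORPH_CLOSE,np.ones((7,7)))
    out=[]
    for a,ce,b in blobs(m>0,amin):
        hull=cv2.convexHull(np.argwhere(b)[:,::-1].astype(np.float32).reshape(-1,1,2))
        e=.03;q=cv2.approxPolyDP(hull,e*cv2.arcLength(hull,True),True)[:,0]
        if len(q)!=4: q=cv2.boxPoints(cv2.minAreaRect(hull))
        w=ray(c,q,z0+.008)[:,:2]; best=None
        for k in range(4):
            for s in (1,-1):
                o=np.roll(np.arange(4)[::s],k); P=PC+[0,0,z0]
                d=w[(o[0]+0)%4]; v=w[o[1]]-w[o[0]]
                u,r=fit(c,P,q[o],[*w.mean(0),np.arctan2(v[1],v[0])]); e2=np.abs(r).max()
                if best is None or e2<best[0]: best=(e2,u)
        e2,u=best; u[2]=(u[2]+np.pi/2)%np.pi-np.pi/2
        out.append((u,e2,ce,a))
    return out
E
python3 - <<'E'
from lib import *
c4=np.load("camw4.npy",allow_pickle=True).item();c5=np.load("camw5.npy",allow_pickle=True).item()
g=lambda L:np.array(L,float)/2.2+100
corn=[[253,36],[712,38],[683,402],[277,407],[70,36],[120,407]]
Pc=[[-100,88,25],[100,88,25],[100,-88,25],[-100,-88,25],[-180,88,25],[-180,-88,25]]
b1=[[326,89],[444,89],[446,189],[331,189]];b3=[[521,89],[640,89],[634,188],[519,188]];b0=[[336,280],[446,280],[446,367],[340,367]];b2=[[520,280],[629,280],[623,367],[517,367]]
bc=[]
for b in(b0,b1,b2,b3): bc.append(ray(c4,g(b),.025).mean(0))
print(np.round(bc,4))
print(fit(c4,np.array(Pc)/1e3,g(corn),[.6,0,0]))
B=np.array([[-43,-43,25],[-43,43,25],[43,-43,25],[43,43,25]])/1e3
u,r=fit(c4,B,proj(c4,np.array(bc)),[.6,0,0]);print(u,r.tolist())
K=g([[415,260],[549,260]]);
im=cv2.imread("pics/w5.png")[:,:,::-1].copy()
for u,e,ce,a in panels(c5,im): print(u.round(4),np.degrees(u[2]).round(1),e,ce.round(),a)
E
```

```text
[[ 0.5543 -0.039   0.025 ]
 [ 0.553   0.0483  0.025 ]
 [ 0.6414 -0.0375  0.025 ]
 [ 0.6396  0.0501  0.025 ]]
(array([0.59664545, 0.00565057, 0.01618367]), array([[-0.2, -0.4],
       [-0. , -1. ],
       [-0.9,  3. ],
       [ 1.7,  0.4],
       [-0.5, -0.6],
       [ 0.3,  0.3]]))
[0.59705992 0.00558291 0.01845952] [[0.5, -0.7], [0.3, 0.5], [-0.5, -0.8], [-0.3, 0.7]]
[ 0.4281  0.399  -0.4245] -24.3 1.5 [255. 141.] 3344
[0.5413 0.3903 0.4655] 26.7 1.4 [365. 152.] 3276
[ 0.435   0.2928 -0.0636] -3.6 1.0 [266. 240.] 2252
[0.5524 0.2866 0.2184] 12.5 1.4 [370. 247.] 2597
```

>>> {"name": "carry_out", "arguments": {
  "moves": [
    [[0,0,4.5],[-2,-3,4],4],
    [[0,0,4.5],[-4,-5.7,8],4],
    [[0,0,4.5],[-4,-5.7,13],4],
    [[0,0,4.5],[-4,-5.7,18],4],
    [[0,0,4.5],[-4,-5.7,18],4]
  ]
}}

```text
t: 14.65
eef_pos: [0.4328, 0.2912, 0.0708]
tool_rot: [0.0, 0.729, 0.685, -0.004]
contact_force: [-0.7, -0.7, -0.5]
gripper_width: 0.466
```

```bash
python3 - <<'E'
from lib import *
o,m=st();print((m.T@(np.array([.435,.2928,.036])-o["eef_pos"])*100).round(2))
E
```

```text
t 14.65 tcp [0.4328 0.2912 0.0708] phi -3.57 w 39.8 F [-0.7 -0.7 -0.5]
[0.2  0.22 3.47]
```

>>> {"name": "carry_out", "arguments": {
  "moves": [
    [[0,0,0],[0,0,3.6],4],
    [[0,0,0],[0,0,3.6],4],
    [[0,0,0],[0,0,3.6],1],
    [[0,0,0],[0,0,3.6],1],
    [[0,0,0],[0,0,3.6],1]
  ],
  "newtons": 40
}}

```text
t: 15.28
eef_pos: [0.4357, 0.2952, 0.0395]
tool_rot: [0.0, 0.728, 0.686, 0.002]
contact_force: [-0.8, -1.4, 6.5]
gripper_width: 0.177
```

>>> {"name": "carry_out", "arguments": {
  "moves": [
    [[0,0,0],[0,0,0],1],
    [[0,0,0],[0,0,-3],1],
    [[0,0,0],[0,0,-6],1],
    [[0,0,0],[0,0,-9],1],
    [[0,0,0],[0,0,-9],1]
  ]
}}

```text
t: 15.9
eef_pos: [0.436, 0.2959, 0.1307]
tool_rot: [0.0, 0.728, 0.686, 0.003]
contact_force: [0.4, 0.2, -1.8]
gripper_width: 0.177
```

```bash
python3 - <<'E'
from lib import *
o,m=st();print((m.T@(np.array([.435,.2928,.036])-o["eef_pos"])*100).round(2))
c,im=snap("wrist","w6")
for u,e,ce,a in panels(c,im): print(u.round(4),e,ce.round(),a)
E
```

```text
t 15.9 tcp [0.436  0.2959 0.1307] phi -3.42 w 15.2 F [ 0.4  0.2 -1.8]
[-0.36 -0.12  9.47]
[0.5415 0.3898 0.464 ] 1.6 [466.  90.] 8236
[ 0.4285  0.3986 -0.4264] 1.6 [294.  87.] 8417
[0.5525 0.2859 0.2289] 1.6 [473. 240.] 5987
[ 0.4295  0.2636 -0.0636] 43.6 [316. 286.] 6966
```

View pics/w6.png

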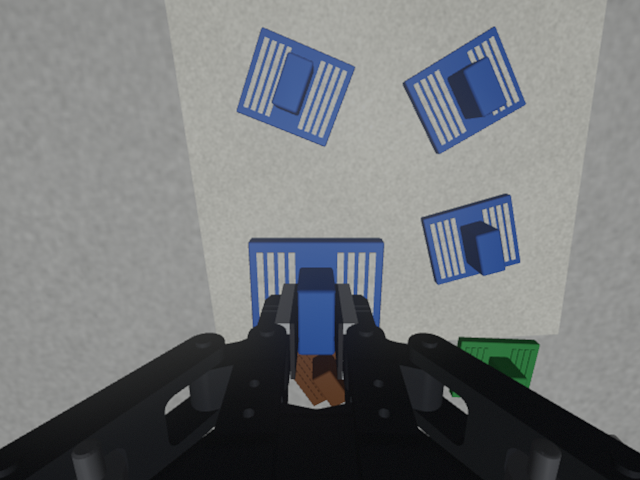

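The panel is held: its frame's rear edge is at row about 243, columns 249–383. The other three panels are unmoved. I'll use that edge to find the in-hand offset, which cancels camera bias.

```bash
cat >> lib.py <<'E'
U=np.array([.5968,.0056,.0172])
BAY=lambda i: pose2(U,[[[-.043,-.043],[-.043,.043],[.043,-.043],[.043,.043]][i]+[.025]])[0]
def inhand(c,m,tcp,uvs,zoff):  # tool-frame xy of pixels on plane zoff ahead of TCP
    return ((ray(c,uvs,tcp[2]-zoff)-tcp)@m)[:,:2]
E
python3 - <<'E'
from lib import *
o,m=st();c=cam("wrist")
e=inhand(c,m,o["eef_pos"],[[249,243],[383,243],[316,243]],.0315);print(e.round(4))
im=cv2.imread("pics/w6.png");g=cv2.cvtColor(im,cv2.COLOR_BGR2GRAY);print(g[228:256,310:322].mean(1).round(), im[228:256,315].tolist()[6:20])
for i in range(4):print(i,BAY(i).round(4))
E
```

```text
t 15.95 tcp [0.435  0.2953 0.1291] phi -3.41 w 15.0 F [ 0.8  0.  -0.4]
[[ 0.0229 -0.0317]
 [ 0.0228  0.0316]
 [ 0.0229 -0.0001]]
[167. 166. 165. 165. 165. 165. 164. 164. 167. 140.  82.  55.  57.  60.
  71.  87.  94.  94.  94.  93.  93.  93.  93.  93.  93.  92.  92.  92.] [[158, 163, 163], [160, 165, 165], [165, 170, 170], [143, 143, 140], [97, 83, 76], [75, 55, 48], [76, 58, 50], [85, 60, 51], [114, 70, 54], [143, 88, 63], [153, 96, 68], [153, 96, 68], [153, 96, 67], [153, 95, 67]]
0 [ 0.5545 -0.0381  0.025 ]
1 [0.5531 0.0479 0.025 ]
2 [ 0.6405 -0.0367  0.025 ]
3 [0.6391 0.0493 0.025 ]
```

>>> {"name": "carry_out", "arguments": {
  "moves": [
    [[0,0,-1],[-4,2,0],1],
    [[0,0,-2],[-9,4,0],1],
    [[0,0,-3],[-14,6,0],1],
    [[0,0,-4.4],[-19,8.5,0],1],
    [[0,0,-4.4],[-24,11,0],1]
  ]
}}

```text
t: 16.58
eef_pos: [0.5297, 0.0469, 0.1267]
tool_rot: [-0.0, 0.701, 0.713, -0.0]
contact_force: [1.6, 0.5, 0.2]
gripper_width: 0.174
```

>>> {"name": "carry_out", "arguments": {
  "moves": [
    [[0,0,0],[-5,2.6,0],1],
    [[0,0,0],[-8.3,3.4,0],1],
    [[0,0,0],[-8.3,3.4,0],1],
    [[0,0,0],[-8.3,3.4,0],1]
  ]
}}

```text
t: 17.08
eef_pos: [0.5646, -0.0329, 0.1266]
tool_rot: [-0.001, 0.701, 0.713, -0.0]
contact_force: [-0.6, 0.1, -0.3]
gripper_width: 0.175
```

```bash
cat >> lib.py <<'E'
def go(i,px,py=0.,zu=.0395):
    o,m=st(); a=U[2]; ty=np.array([np.cos(a),np.sin(a)]);tx=np.array([-ty[1],ty[0]])
    t=np.r_[BAY(i)[:2]-px*tx-py*ty, .025+zu]
    phi=np.arctan2(m[1,1],m[0,1])
    print("tool cm",(m.T@(t-o["eef_pos"])*100).round(2),"turn",np.degrees(phi-a).round(2),"tcp goal",t.round(4))
E
python3 -c "
from lib import *
go(0,-.0041)"
```

```text
t 17.07 tcp [ 0.5646 -0.0329  0.1266] phi 1.03 w 14.9 F [-0.6  0.1 -0.3]
tool cm [-0.1  -1.    6.21] turn 0.04 tcp goal [ 0.5545 -0.034   0.0645]
```

>>> {"name": "carry_out", "arguments": {
  "moves": [
    [[0,0,0],[-0.1,-0.5,1],1],
    [[0,0,0],[-0.1,-1,3],1],
    [[0,0,0],[-0.1,-1,4],1],
    [[0,0,0],[-0.1,-1,4.3],1],
    [[0,0,0],[-0.1,-1,4.3],1]
  ]
}}

```text
t: 17.7
eef_pos: [0.5556, -0.0347, 0.0844]
tool_rot: [0.0, 0.701, 0.713, 0.0]
contact_force: [0.0, -0.9, 0.2]
gripper_width: 0.172
```

```bash
python3 - <<'E'
from lib import *
go(0,-.0041); c,im=snap("wrist","w7")
E
```

```text
t 17.7 tcp [ 0.5556 -0.0347  0.0844] phi 1.02 w 14.7 F [ 0.  -0.9  0.2]
tool cm [ 0.07 -0.11  1.99] turn 0.04 tcp goal [ 0.5545 -0.034   0.0645]
```

>>> {"name": "carry_out", "arguments": {
  "moves": [
    [[0,0,0],[0,0,0.5],1],
    [[0,0,0],[0,0,0.8],1],
    [[0,0,0],[0,0,1.1],1],
    [[0,0,0],[0,0,1.1],1]
  ]
}}

```text
t: 18.25
eef_pos: [0.5553, -0.035, 0.0736]
tool_rot: [-0.0, 0.701, 0.713, 0.0]
contact_force: [-1.3, 0.1, 3.9]
gripper_width: 0.174
```

View pics/w7.png

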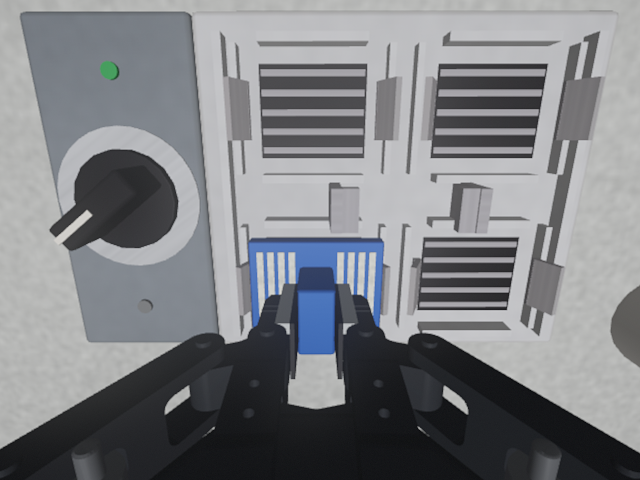

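The panel sits between the bay0 clips. Pushing home.

>>> {"name": "carry_out", "arguments": {
  "moves": [
    [[0,0,0],[0.05,-0.05,0.3],1],
    [[0,0,0],[0.05,-0.05,0.6],1],
    [[0,0,0],[0.05,-0.05,0.9],1],
    [[0,0,0],[0.05,-0.05,1],1],
    [[0,0,0],[0.05,-0.05,1],1]
  ]
}}

```text
t: 18.88
eef_pos: [0.5555, -0.0346, 0.0646]
tool_rot: [0.0, 0.701, 0.713, 0.001]
contact_force: [-4.7, 0.4, 14.2]
gripper_width: 0.175
```

>>> {"name": "carry_out", "arguments": {
  "moves": [
    [[0,0,0],[0,0,0.2],1],
    [[0,0,0],[0,0,0.4],1],
    [[0,0,0],[0,0,0.4],1]
  ]
}}

```text
t: 19.25
eef_pos: [0.5556, -0.0346, 0.0644]
tool_rot: [-0.0, 0.701, 0.713, 0.001]
contact_force: [-18.0, 0.9, 56.6]
gripper_width: 0.177
```

>>> {"name": "carry_out", "arguments": {
  "moves": [
    [[0,0,0],[0,0,-0.4],1],
    [[0,0,0],[0,0,-0.4],2.2],
    [[0,0,0],[0,0,-0.4],2.2],
    [[0,0,0],[0,0,-4],2.2],
    [[0,0,0],[0,0,-7],4]
  ]
}}

```text
t: 19.88
eef_pos: [0.5546, -0.0345, 0.1293]
tool_rot: [-0.0, 0.701, 0.713, -0.001]
contact_force: [0.6, 0.3, 1.0]
gripper_width: 0.453
```

>>> {"name": "carry_out", "arguments": {
  "moves": [
    [[0,0,0],[0,0,-5],5],
    [[0,0,0],[4,0,-10],7],
    [[0,0,0],[8,0,-13],7],
    [[0,0,0],[8,0,-13],7]
  ]
}}

```text
t: 20.38
eef_pos: [0.5548, 0.05, 0.2614]
tool_rot: [0.001, 0.699, 0.715, 0.002]
contact_force: [-0.1, -0.5, -0.9]
gripper_width: 0.821
```

```bash
python3 - <<'E'
from lib import *
st(); c,im=snap("wrist","w8")
for u,e,ce,a in panels(c,im,.025): print(u.round(4),e,ce.round(),a)
E
```

```text
t 20.38 tcp [0.5548 0.05   0.2614] phi 1.36 w 70.1 F [-0.1 -0.5 -0.9]
[ 0.777   0.2233 -0.4175] 16.5 [570.  23.] 1065
[ 0.7384  0.207  -1.0678] 20.2 [523.  45.] 932
[ 0.5546 -0.0375  0.0203] 0.6 [311. 289.] 1959
[ 0.79   -0.285   0.1169] 4.0 [490. 466.] 1058
```

Panel is home in bay0 (hard stop; measured 0.6 mm from the bay centre). Next panel.

>>> {"name": "carry_out", "arguments": {
  "moves": [
    [[0,0,-2],[6,0,0],4],
    [[0,0,-5],[12,0,2],4],
    [[0,0,-9],[18,0.3,4],4],
    [[0,0,-11.4],[23.7,0.3,7],4],
    [[0,0,-11.4],[23.7,0.3,7],4]
  ]
}}

```text
t: 21.05
eef_pos: [0.5492, 0.286, 0.1847]
tool_rot: [-0.002, 0.624, 0.781, -0.003]
contact_force: [-0.5, -0.9, -0.8]
gripper_width: 0.47
```

>>> {"name": "carry_out", "arguments": {
  "moves": [
    [[0,0,0],[0,0,0],4],
    [[0,0,0],[0,0,0],4]
  ]
}}

```text
t: 21.3
eef_pos: [0.5533, 0.2799, 0.1894]
tool_rot: [0.001, 0.628, 0.778, -0.0]
contact_force: [0.2, -0.2, 0.5]
gripper_width: 0.468
```

```bash
cat >> lib.py <<'E'
def pick(name):
    o,m=st(); c,im=snap("wrist",name); phi=np.arctan2(m[1,1],m[0,1])
    for u,e,ce,a in panels(c,im):
        t=np.r_[u[:2],.036]; d=(np.degrees(phi-u[2])+90)%180-90
        print(u.round(4),"err",e,ce.round(),a,"tool cm",(m.T@(t-o["eef_pos"])*100).round(2),"turn",d.round(1))
E
python3 -c "
from lib import *
pick('w9')"
```

```text
t 21.3 tcp [0.5533 0.2799 0.1894] phi 12.19 w 39.9 F [ 0.2 -0.2  0.5]
[ 0.4283  0.4002 -0.4655] err 7.2 [192.  42.] 5916 tool cm [14.42 -9.68 15.32] turn 38.9
[0.5408 0.3902 0.4706] err 1.6 [330.  85.] 5537 tool cm [11.07  1.1  15.33] turn -14.8
[0.5516 0.2867 0.2237] err 1.1 [316. 210.] 4162 tool cm [ 0.72 -0.02 15.34] turn -0.6
```

>>> {"name": "carry_out", "arguments": {
  "moves": [
    [[0,0,-0.6],[0.7,0,5],4],
    [[0,0,-0.6],[0.7,0,10],4],
    [[0,0,-0.6],[0.7,0,14],4],
    [[0,0,-0.6],[0.7,0,15.3],4],
    [[0,0,-0.6],[0.7,0,15.3],4]
  ]
}}

```text
t: 21.98
eef_pos: [0.5513, 0.2886, 0.0367]
tool_rot: [0.0, 0.623, 0.782, -0.0]
contact_force: [0.6, -0.6, 0.3]
gripper_width: 0.467
```

>>> {"name": "carry_out", "arguments": {
  "moves": [
    [[0,0,0],[0,0,0],1],
    [[0,0,0],[0,0,0],1],
    [[0,0,0],[0,0,0],1],
    [[0,0,0],[0,0,0],1]
  ]
}}

```text
t: 22.48
eef_pos: [0.5523, 0.29, 0.0385]
tool_rot: [0.001, 0.623, 0.783, 0.002]
contact_force: [-0.5, -0.0, 7.5]
gripper_width: 0.177
```

>>> {"name": "carry_out", "arguments": {
  "moves": [
    [[0,0,0],[0,0,-3],1],
    [[0,0,0],[0,0,-6],1],
    [[0,0,0],[0,0,-9],1],
    [[0,0,0],[0,0,-9],1]
  ]
}}

```text
t: 22.98
eef_pos: [0.5525, 0.2903, 0.1296]
tool_rot: [0.001, 0.623, 0.783, 0.003]
contact_force: [-0.5, 0.9, -0.9]
gripper_width: 0.175
```

```bash
cat >> lib.py <<'E'
def held(name,zu=.0395):
    o,m=st(); c,im=snap(name=None,n="wrist") if False else snap("wrist",name)
    col=im[200:280,306:326].astype(float).mean(1); h=hsv(im)
    isb=(h[200:280,306:326,0]>100)&(h[200:280,306:326,0]<125)&(h[200:280,306:326,1]>110)&(im[200:280,306:326,2]>125)
    r=200+int(np.argmax(isb.mean(1)>.6))
    row=(h[r+2,:,0]>100)&(h[r+2,:,0]<125)&(h[r+2,:,1]>110); cs=[k for k in range(200,430) if row[k]]
    e=inhand(c,m,o["eef_pos"],[[cs[0],r],[cs[-1]+1,r]],zu-.008)
    print("row",r,"cols",cs[0],cs[-1]+1,"px",(e[:,0].mean()-.027).round(4),"py",e[:,1].mean().round(4),"tilt",np.degrees(np.arctan2(e[1,0]-e[0,0],.064)).round(1))
E
sed -i 's/snap(name=None,n="wrist") if False else //' lib.py
python3 -c "
from lib import *
held('w10');go(2,-.004)"
```

```text
t 22.98 tcp [0.5525 0.2903 0.1296] phi 13.0 w 15.0 F [-0.5  0.9 -0.9]
row 244 cols 248 384 px -0.0046 py -0.0001 tilt -0.2
t 23.02 tcp [0.5514 0.2898 0.1278] phi 13.0 w 14.8 F [ 0.4  0.5 -1.5]
tool cm [-33.43   1.4    6.3 ] turn 12.02 tcp goal [ 0.6405 -0.0327  0.0645]
```

>>> {"name": "carry_out", "arguments": {
  "moves": [
    [[0,0,2],[-5,0,0],1],
    [[0,0,5],[-10,0,0],1],
    [[0,0,8],[-15,0,0],1],
    [[0,0,12],[-20,0.4,0],1],
    [[0,0,12],[-25,1,0],1]
  ]
}}

```text
t: 23.65
eef_pos: [0.6161, 0.0465, 0.1251]
tool_rot: [-0.001, 0.701, 0.713, -0.001]
contact_force: [0.4, 0.6, -0.8]
gripper_width: 0.179
```

>>> {"name": "carry_out", "arguments": {
  "moves": [
    [[0,0,0],[-4,1,0],1],
    [[0,0,0],[-8.2,2.2,0],1],
    [[0,0,0],[-8.2,2.2,0],1],
    [[0,0,0],[-8.2,2.2,0],1]
  ]
}}

```text
t: 24.15
eef_pos: [0.6394, -0.0328, 0.1252]
tool_rot: [-0.001, 0.701, 0.713, -0.0]
contact_force: [0.5, 1.6, -1.3]
gripper_width: 0.179
```

```bash
python3 -c "
from lib import *
go(2,-.0043)"
```

```text
t 24.15 tcp [ 0.6394 -0.0328  0.1252] phi 1.02 w 15.3 F [ 0.5  1.6 -1.3]
tool cm [0.04 0.12 6.07] turn 0.03 tcp goal [ 0.6405 -0.0324  0.0645]
```

>>> {"name": "carry_out", "arguments": {
  "moves": [
    [[0,0,0],[0.05,0.1,1.5],1],
    [[0,0,0],[0.05,0.1,3],1],
    [[0,0,0],[0.05,0.1,4],1],
    [[0,0,0],[0.05,0.1,4.6],1],
    [[0,0,0],[0.05,0.1,5],1]
  ]
}}

```text
t: 24.78
eef_pos: [0.6413, -0.033, 0.0766]
tool_rot: [-0.0, 0.701, 0.713, 0.0]
contact_force: [-2.7, 0.2, 9.3]
gripper_width: 0.178
```

>>> {"name": "carry_out", "arguments": {
  "moves": [
    [[0,0,0],[0,0,0.3],1],
    [[0,0,0],[0,0,0.6],1],
    [[0,0,0],[0,0,0.9],1],
    [[0,0,0],[0,0,1.2],1],
    [[0,0,0],[0,0,1.2],1]
  ]
}}

```text
t: 25.4
eef_pos: [0.6414, -0.0332, 0.0648]
tool_rot: [0.0, 0.701, 0.713, 0.0]
contact_force: [-1.8, -0.0, 3.2]
gripper_width: 0.177
```

>>> {"name": "carry_out", "arguments": {
  "moves": [
    [[0,0,0],[0,0,0.1],1],
    [[0,0,0],[0,0,0.2],1],
    [[0,0,0],[0,0,0.2],1]
  ]
}}

```text
t: 25.78
eef_pos: [0.6417, -0.0332, 0.0635]
tool_rot: [0.0, 0.701, 0.713, 0.0]
contact_force: [-3.7, -0.8, 10.8]
gripper_width: 0.177
```

>>> {"name": "carry_out", "arguments": {
  "moves": [
    [[0,0,0],[0,0,-0.2],1],
    [[0,0,0],[0,0,-0.2],2.2],
    [[0,0,0],[0,0,-0.2],2.2],
    [[0,0,0],[0,0,-4],2.2],
    [[0,0,0],[0,0,-7],4]
  ]
}}

```text
t: 26.4
eef_pos: [0.6412, -0.0331, 0.133]
tool_rot: [-0.0, 0.701, 0.713, -0.0]
contact_force: [0.5, 0.6, -0.2]
gripper_width: 0.456
```

>>> {"name": "carry_out", "arguments": {
  "moves": [
    [[0,0,0],[0,0,-5],5],
    [[0,0,0],[4,-4,-10],7],
    [[0,0,0],[8,-6,-13],7],
    [[0,0,0],[8,-6,-13],7]
  ]
}}

```text
t: 26.9
eef_pos: [0.5798, 0.0504, 0.2653]
tool_rot: [0.001, 0.699, 0.715, 0.003]
contact_force: [0.5, 0.1, -0.0]
gripper_width: 0.819
```

```bash
python3 - <<'E'
from lib import *
st(); c,im=snap("wrist","w11")
for u,e,ce,a in panels(c,im,.025): print(u.round(4),e,ce.round(),a)
E
```

```text
t 26.9 tcp [0.5798 0.0504 0.2653] phi 1.35 w 70.0 F [ 0.5  0.1 -0. ]
[ 0.7759  0.2232 -0.4214] 16.8 [538.  24.] 1000
[ 0.7469  0.209  -0.3955] 18.0 [492.  46.] 849
[ 0.5543 -0.0368  0.0175] 1.4 [287. 287.] 1761
[ 0.6416 -0.0362  0.0095] 1.0 [367. 287.] 2302
```

Panel two snapped home in bay2. Third panel.

>>> {"name": "carry_out", "arguments": {
  "moves": [
    [[0,0,-4],[6,-1,0],4],
    [[0,0,-10],[12,-2,0],4],
    [[0,0,-16],[18,-3,1],4],
    [[0,0,-21],[24,-3.1,3],4],
    [[0,0,-25.6],[29,-3.1,5],4]
  ]
}}

```text
t: 27.58
eef_pos: [0.544, 0.3363, 0.2104]
tool_rot: [-0.0, 0.525, 0.851, -0.001]
contact_force: [1.8, -0.4, 0.2]
gripper_width: 0.469
```

>>> {"name": "carry_out", "arguments": {
  "moves": [
    [[0,0,0],[2.2,1.2,2],4],
    [[0,0,0],[4,2.1,2.5],4],
    [[0,0,0],[4,2.1,2.5],4],
    [[0,0,0],[4,2.1,2.5],4]
  ]
}}

```text
t: 28.08
eef_pos: [0.5458, 0.3787, 0.1879]
tool_rot: [0.001, 0.526, 0.85, 0.0]
contact_force: [-0.1, -1.2, 0.0]
gripper_width: 0.474
```

```bash
python3 -c "
from lib import *
pick('w12')"
```

```text
t 28.07 tcp [0.5458 0.3787 0.1879] phi 26.47 w 40.5 F [-0.1 -1.2  0. ]
[ 0.4276  0.3984 -0.4445] err 1.8 [200. 136.] 5066 tool cm [ 7.04 -9.71 15.18] turn 51.9
[0.5407 0.3897 0.4682] err 1.0 [316. 205.] 4256 tool cm [ 1.22  0.02 15.19] turn -0.4
```

>>> {"name": "carry_out", "arguments": {
  "moves": [
    [[0,0,-0.4],[1,0,5],4],
    [[0,0,-0.4],[1,0,10],4],
    [[0,0,-0.4],[1,0,14],4],
    [[0,0,-0.4],[1,0,15.2],4],
    [[0,0,-0.4],[1,0,15.2],4]
  ]
}}

```text
t: 28.75
eef_pos: [0.5408, 0.3888, 0.0359]
tool_rot: [0.0, 0.523, 0.852, 0.0]
contact_force: [-0.3, -0.9, 0.1]
gripper_width: 0.472
```

>>> {"name": "carry_out", "arguments": {
  "moves": [
    [[0,0,0],[0,0,0],1],
    [[0,0,0],[0,0,0],1],
    [[0,0,0],[0,0,0],1],
    [[0,0,0],[0,0,0],1]
  ]
}}

```text
t: 29.25
eef_pos: [0.5416, 0.3903, 0.0377]
tool_rot: [0.001, 0.523, 0.853, 0.002]
contact_force: [0.1, -0.8, 7.7]
gripper_width: 0.174
```

>>> {"name": "carry_out", "arguments": {
  "moves": [
    [[0,0,0],[0,0,-3],1],
    [[0,0,0],[0,0,-6],1],
    [[0,0,0],[0,0,-9],1],
    [[0,0,0],[0,0,-9],1]
  ]
}}

```text
t: 29.75
eef_pos: [0.5418, 0.3907, 0.1288]
tool_rot: [0.001, 0.523, 0.853, 0.003]
contact_force: [0.1, -0.0, -1.4]
gripper_width: 0.174
```

```bash
python3 -c "
from lib import *
held('w13');go(1,-.004)"
```

```text
t 29.75 tcp [0.5418 0.3907 0.1288] phi 26.99 w 14.8 F [ 0.1 -0.  -1.4]
row 239 cols 248 385 px -0.0021 py 0.0 tilt -0.2
t 29.8 tcp [0.5407 0.3899 0.1268] phi 27.0 w 14.9 F [-0.3 -0.4 -0.7]
tool cm [-30.68 -14.27   6.17] turn 26.01 tcp goal [0.553  0.0519 0.0645]
```

>>> {"name": "carry_out", "arguments": {
  "moves": [
    [[0,0,4],[-5,-2,0],1],
    [[0,0,10],[-10,-4,0],1],
    [[0,0,16],[-15,-7,0],1],
    [[0,0,22],[-20,-9,0],1],
    [[0,0,26],[-25,-11.5,0],1]
  ]
}}

```text
t: 30.42
eef_pos: [0.5504, 0.1126, 0.1243]
tool_rot: [-0.0, 0.702, 0.712, -0.001]
contact_force: [0.9, 0.1, -0.5]
gripper_width: 0.172
```

>>> {"name": "carry_out", "arguments": {
  "moves": [
    [[0,0,0],[-3,0,0],1],
    [[0,0,0],[-6.5,0,0],1],
    [[0,0,0],[-6.5,0,0],1],
    [[0,0,0],[-6.5,0,0],1]
  ]
}}

```text
t: 30.92
eef_pos: [0.5517, 0.05, 0.1245]
tool_rot: [-0.001, 0.701, 0.713, -0.0]
contact_force: [0.2, 1.3, -1.2]
gripper_width: 0.176
```

```bash
python3 -c "
from lib import *
go(1,-.0021,zu=.038)"
```

```text
t 30.93 tcp [0.5517 0.05   0.1245] phi 1.01 w 15.0 F [ 0.2  1.3 -1.2]
tool cm [-0.    0.14  6.15] turn 0.03 tcp goal [0.553 0.05  0.063]
```

>>> {"name": "carry_out", "arguments": {
  "moves": [
    [[0,0,0],[0,0.1,1.5],1],
    [[0,0,0],[0,0.1,3],1],
    [[0,0,0],[0,0.1,4],1],
    [[0,0,0],[0,0.1,4.6],1],
    [[0,0,0],[0,0.1,5],1]
  ]
}}

```text
t: 31.55
eef_pos: [0.5537, 0.0496, 0.0756]
tool_rot: [0.0, 0.701, 0.713, 0.0]
contact_force: [-1.7, -0.8, 10.2]
gripper_width: 0.177
```

>>> {"name": "carry_out", "arguments": {
  "moves": [
    [[0,0,0],[0,0,0.3],1],
    [[0,0,0],[0,0,0.6],1],
    [[0,0,0],[0,0,0.9],1],
    [[0,0,0],[0,0,1.2],1],
    [[0,0,0],[0,0,1.2],1]
  ]
}}

```text
t: 32.17
eef_pos: [0.5535, 0.0495, 0.0633]
tool_rot: [0.0, 0.701, 0.713, 0.0]
contact_force: [-0.0, -0.3, -0.5]
gripper_width: 0.172
```

>>> {"name": "carry_out", "arguments": {
  "moves": [
    [[0,0,0],[0,0,0.1],1],
    [[0,0,0],[0,0,0.2],1],
    [[0,0,0],[0,0,0.2],1]
  ]
}}

```text
t: 32.55
eef_pos: [0.5535, 0.0495, 0.0626]
tool_rot: [-0.0, 0.701, 0.713, 0.0]
contact_force: [-4.5, -0.7, 14.8]
gripper_width: 0.175
```

Snapped home in bay1. Releasing, then checking from above.

>>> {"name": "carry_out", "arguments": {
  "moves": [
    [[0,0,0],[0,0,-0.2],1],
    [[0,0,0],[0,0,-0.2],2.2],
    [[0,0,0],[0,0,-0.2],2.2],
    [[0,0,0],[0,0,-4],2.2],
    [[0,0,0],[0,0,-7],4]
  ]
}}

```text
t: 33.17
eef_pos: [0.5534, 0.0494, 0.1321]
tool_rot: [-0.0, 0.701, 0.713, -0.0]
contact_force: [1.0, 0.1, 0.5]
gripper_width: 0.457
```

>>> {"name": "carry_out", "arguments": {
  "moves": [
    [[0,0,0],[0,0,-5],5],
    [[0,0,0],[0,1,-10],7],
    [[0,0,0],[0,2,-13],7],
    [[0,0,0],[0,2,-13],7]
  ]
}}

```text
t: 33.67
eef_pos: [0.5753, 0.0499, 0.2639]
tool_rot: [0.002, 0.701, 0.713, 0.002]
contact_force: [0.3, 0.1, -0.6]
gripper_width: 0.823
```

```bash
python3 - <<'E'
from lib import *
st(); c,im=snap("wrist","w14")
for u,e,ce,a in panels(c,im,.025): print(u.round(4),e,ce.round(),a)
E
```

```text
t 33.67 tcp [0.5753 0.0499 0.2639] phi 0.98 w 70.3 F [ 0.3  0.1 -0.6]
[ 0.7767  0.2219 -0.3638] 17.7 [543.  22.] 993
[ 0.7372  0.207  -1.0603] 20.1 [497.  43.] 884
[0.5527 0.0495 0.0213] 1.1 [293. 207.] 2619
[ 0.5545 -0.0369  0.0321] 1.5 [291. 287.] 1691
[ 0.6412 -0.0366 -0.0044] 1.1 [373. 287.] 2233
```

>>> {"name": "carry_out", "arguments": {
  "moves": [
    [[0,0,5],[6,-3,0],4],
    [[0,0,10],[12,-6,1],4],
    [[0,0,16],[18,-9,3],4],
    [[0,0,22],[24,-12,5],4],
    [[0,0,26.5],[30,-14,7],4]
  ]
}}

```text
t: 34.35
eef_pos: [0.4359, 0.3227, 0.1977]
tool_rot: [0.0, 0.847, 0.532, -0.001]
contact_force: [1.5, 0.3, -0.3]
gripper_width: 0.47
```

>>> {"name": "carry_out", "arguments": {
  "moves": [
    [[0,0,0],[2,-1,0],4],
    [[0,0,0],[3.5,-2.5,0],4],
    [[0,0,0],[3.5,-2.5,0],4],
    [[0,0,0],[3.5,-2.5,0],4]
  ]
}}

```text
t: 34.85
eef_pos: [0.4316, 0.3627, 0.1999]
tool_rot: [0.0, 0.846, 0.533, -0.0]
contact_force: [0.1, -0.0, 0.5]
gripper_width: 0.469
```

```bash
python3 -c "
from lib import *
pick('w15')"
```

```text
t 34.85 tcp [0.4316 0.3627 0.1999] phi -25.63 w 40.0 F [ 0.1 -0.   0.5]
[ 0.4283  0.3983 -0.4278] err 1.4 [296. 182.] 4123 tool cm [ 3.08 -1.85 16.38] turn -1.1
```

>>> {"name": "carry_out", "arguments": {
  "moves": [
    [[0,0,-1.1],[2.9,-1.85,5],4],
    [[0,0,-1.1],[2.9,-1.85,10],4],
    [[0,0,-1.1],[2.9,-1.85,14],4],
    [[0,0,-1.1],[2.9,-1.85,16.3],4],
    [[0,0,-1.1],[2.9,-1.85,16.3],4]
  ]
}}

```text
t: 35.52
eef_pos: [0.4263, 0.3963, 0.0354]
tool_rot: [0.001, 0.841, 0.541, -0.002]
contact_force: [0.7, -0.2, 0.3]
gripper_width: 0.47
```

>>> {"name": "carry_out", "arguments": {
  "moves": [
    [[0,0,0],[0,0,0],1],
    [[0,0,0],[0,0,0],1],
    [[0,0,0],[0,0,0],1],
    [[0,0,0],[0,0,0],1]
  ]
}}

```text
t: 36.02
eef_pos: [0.4275, 0.3991, 0.0384]
tool_rot: [-0.0, 0.841, 0.542, 0.001]
contact_force: [-0.4, -1.3, 7.3]
gripper_width: 0.176
```

>>> {"name": "carry_out", "arguments": {
  "moves": [
    [[0,0,0],[0,0,-3],1],
    [[0,0,0],[0,0,-6],1],
    [[0,0,0],[0,0,-9],1],
    [[0,0,0],[0,0,-9],1]
  ]
}}

```text
t: 36.52
eef_pos: [0.4276, 0.3999, 0.1296]
tool_rot: [-0.001, 0.841, 0.542, 0.003]
contact_force: [0.1, 0.2, -0.9]
gripper_width: 0.175
```

```bash
python3 -c "
from lib import *
held('w16');go(3,-.004)"
```

```text
t 36.52 tcp [0.4276 0.3999 0.1296] phi -24.4 w 14.9 F [ 0.1  0.2 -0.9]
row 239 cols 248 385 px -0.0022 py 0.0003 tilt -0.1
t 36.58 tcp [0.4268 0.3991 0.128 ] phi -24.4 w 15.2 F [-0.7  0.8 -1. ]
tool cm [-22.74  33.6    6.31] turn -25.38 tcp goal [0.639  0.0533 0.0645]
```

>>> {"name": "carry_out", "arguments": {
  "moves": [
    [[0,0,-4],[-2.5,3.7,0],1],
    [[0,0,-10],[-5,7.5,0],1],
    [[0,0,-16],[-8,12,0],1],
    [[0,0,-21],[-11,16.5,0],1],
    [[0,0,-25.4],[-14,21,0],1]
  ]
}}

```text
t: 37.2
eef_pos: [0.5597, 0.1826, 0.1255]
tool_rot: [-0.0, 0.7, 0.714, -0.001]
contact_force: [0.2, 0.2, -0.2]
gripper_width: 0.172
```

```bash
python3 -c "
from lib import *
go(3,-.0022,zu=.0385)"
```

```text
t 37.2 tcp [0.5597 0.1826 0.1255] phi 1.17 w 14.7 F [ 0.2  0.2 -0.2]
tool cm [-13.27   7.67   6.19] turn 0.19 tcp goal [0.639  0.0515 0.0635]
```

>>> {"name": "carry_out", "arguments": {
  "moves": [
    [[0,0,0.2],[-4,2.5,0],1],
    [[0,0,0.2],[-8,5,0],1],
    [[0,0,0.2],[-12.7,7.6,0],1],
    [[0,0,0.2],[-12.7,7.6,0],1],
    [[0,0,0.2],[-12.7,7.6,0],1]
  ]
}}

```text
t: 37.83
eef_pos: [0.6371, 0.0589, 0.1254]
tool_rot: [-0.001, 0.702, 0.712, -0.001]
contact_force: [0.3, 0.4, -1.0]
gripper_width: 0.174
```

```bash
python3 -c "
from lib import *
go(3,-.0022,zu=.0385)"
```

```text
t 37.83 tcp [0.6371 0.0589 0.1254] phi 0.78 w 14.9 F [ 0.3  0.4 -1. ]
tool cm [-0.74  0.2   6.19] turn -0.2 tcp goal [0.639  0.0515 0.0635]
```

>>> {"name": "carry_out", "arguments": {
  "moves": [
    [[0,0,-0.2],[-0.7,0.15,0],1],
    [[0,0,-0.2],[-0.7,0.15,1.5],1],
    [[0,0,-0.2],[-0.7,0.15,3],1],
    [[0,0,-0.2],[-0.7,0.15,4],1],
    [[0,0,-0.2],[-0.7,0.15,4],1]
  ]
}}

```text
t: 38.45
eef_pos: [0.6387, 0.0519, 0.0853]
tool_rot: [-0.001, 0.701, 0.713, -0.001]
contact_force: [-0.3, -0.1, -0.1]
gripper_width: 0.176
```

```bash
python3 -c "
from lib import *
go(3,-.0022,zu=.0385)"
```

```text
t 38.45 tcp [0.6387 0.0519 0.0853] phi 1.02 w 15.0 F [-0.3 -0.1 -0.1]
tool cm [-0.03  0.04  2.18] turn 0.03 tcp goal [0.639  0.0515 0.0635]
```

>>> {"name": "carry_out", "arguments": {
  "moves": [
    [[0,0,0],[0,0,0.5],1],
    [[0,0,0],[0,0,0.9],1],
    [[0,0,0],[0,0,1.3],1],
    [[0,0,0],[0,0,1.6],1],
    [[0,0,0],[0,0,1.9],1]
  ]
}}

```text
t: 39.08
eef_pos: [0.6401, 0.0519, 0.0688]
tool_rot: [0.0, 0.701, 0.713, 0.001]
contact_force: [-1.6, 0.6, 5.7]
gripper_width: 0.171
```

>>> {"name": "carry_out", "arguments": {
  "moves": [
    [[0,0,0],[0,0,0.2],1],
    [[0,0,0],[0,0,0.35],1],
    [[0,0,0],[0,0,0.35],1]
  ]
}}

```text
t: 39.45
eef_pos: [0.64, 0.0519, 0.0649]
tool_rot: [0.0, 0.701, 0.713, 0.0]
contact_force: [-1.9, 0.4, 4.0]
gripper_width: 0.172
```

>>> {"name": "carry_out", "arguments": {
  "moves": [
    [[0,0,0],[0,0,0.1],1],
    [[0,0,0],[0,0,0.25],1],
    [[0,0,0],[0,0,0.25],1]
  ]
}}

```text
t: 39.83
eef_pos: [0.6402, 0.0518, 0.0634]
tool_rot: [0.0, 0.701, 0.713, 0.001]
contact_force: [-4.5, -0.1, 13.5]
gripper_width: 0.174
```

>>> {"name": "carry_out", "arguments": {
  "moves": [
    [[0,0,0],[0,0,-0.2],1],
    [[0,0,0],[0,0,-0.2],2.2],
    [[0,0,0],[0,0,-0.2],2.2],
    [[0,0,0],[0,0,-4],2.2],
    [[0,0,0],[0,0,-7],4]
  ]
}}

```text
t: 40.45
eef_pos: [0.6396, 0.0517, 0.1324]
tool_rot: [-0.0, 0.701, 0.713, -0.0]
contact_force: [1.0, -0.1, 0.1]
gripper_width: 0.455
```

>>> {"name": "carry_out", "arguments": {
  "moves": [
    [[0,0,0],[0,0,-5],5],
    [[0,0,0],[-2,-3,-10],7],
    [[0,0,0],[-4.5,-4.5,-13],7],
    [[0,0,0],[-4.5,-4.5,-13],7],
    [[0,0,0],[-4.5,-4.5,-13],7]
  ]
}}

```text
t: 41.08
eef_pos: [0.5952, 0.0066, 0.2609]
tool_rot: [-0.0, 0.701, 0.713, -0.0]
contact_force: [-0.2, 1.1, -0.9]
gripper_width: 0.816
```

```bash
python3 - <<'E'
from lib import *
st(); c,im=snap("wrist","w17")
for u,e,ce,a in panels(c,im,.025): print(u.round(4),e,ce.round(),a)
for i in range(4):print(BAY(i).round(4))
cv2.imwrite("pics/w17c.png",cv2.resize(im[100:370,100:460],None,fx=2.2,fy=2.2,interpolation=cv2.INTER_CUBIC)[:,:,::-1])
E
```

```text
t 41.08 tcp [0.5952 0.0066 0.2609] phi 1.02 w 69.7 F [-0.2  1.1 -0.9]
[0.6397 0.0522 0.0103] 1.5 [362. 164.] 3020
[0.5532 0.0495 0.0151] 1.2 [271. 166.] 2973
[ 0.5542 -0.0373  0.0312] 1.1 [274. 248.] 2314
[ 0.6409 -0.0359  0.018 ] 1.0 [359. 248.] 2417
[ 0.5545 -0.0381  0.025 ]
[0.5531 0.0479 0.025 ]
[ 0.6405 -0.0367  0.025 ]
[0.6391 0.0493 0.025 ]
```

View pics/w17c.png

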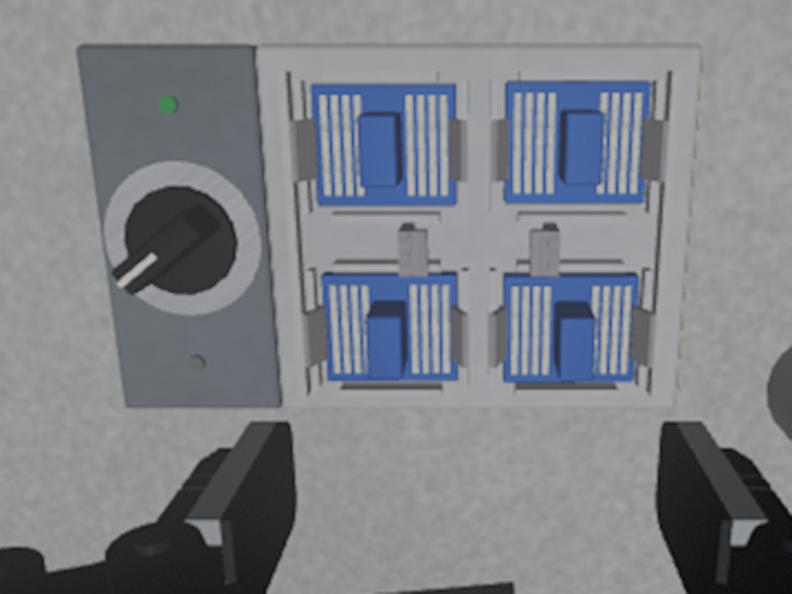

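All four panels sit under their clips in the bays, within 3 mm of centre and with consistent sizes. Fetching the cover.

>>> {"name": "carry_out", "arguments": {
  "moves": [
    [[0,0,0],[-6,-2,0],7],
    [[0,0,0],[-12,-4,0],7],
    [[0,0,0],[-18,-6,0],7],
    [[0,0,0],[-24,-8,0],7],
    [[0,0,0],[-30,-9.4,0],7]
  ]
}}

```text
t: 41.75
eef_pos: [0.5067, -0.2941, 0.2601]
tool_rot: [-0.001, 0.7, 0.714, -0.0]
contact_force: [1.0, -0.4, 0.2]
gripper_width: 0.816
```

>>> {"name": "carry_out", "arguments": {
  "moves": [
    [[0,0,0],[-4.4,0,0],7],
    [[0,0,0],[-4.4,0,0],7],
    [[0,0,0],[-4.4,0,5],7],
    [[0,0,0],[-4.4,0,5],7],
    [[0,0,0],[-4.4,0,5],7]
  ]
}}

```text
t: 42.38
eef_pos: [0.5088, -0.3366, 0.2122]
tool_rot: [-0.0, 0.7, 0.714, 0.0]
contact_force: [0.6, 0.1, -0.4]
gripper_width: 0.819
```

```bash
python3 - <<'E'
from lib import *
o,m=st();print((m.T@(np.array([.5071,-.3396,.0735])-o["eef_pos"])*100).round(2))
c,im=snap("wrist","w18");h=hsv(im);k=(h[...,0]>3)&(h[...,0]<20)&(h[...,1]>150)&(h[...,2]>100)
for a,ce,b in blobs(k,30):
    print(a,ce.round(1),cv2.boundingRect(b.astype(np.uint8)))
print(proj(c,pose2([.5071,-.3396,.019],[[-.021,0,.077],[.021,0,.077]])).round(1))
E
```

```text
t 42.38 tcp [ 0.5088 -0.3366  0.2122] phi 1.11 w 69.9 F [ 0.6  0.1 -0.4]
[-0.31 -0.17 13.87]
125 [628.8 133.2] (619, 124, 21, 18)
184 [286.5 235.5] (283, 221, 9, 28)
135 [340.5 236.3] (337, 222, 8, 27)
[[286.9 236.3]
 [340.8 236.2]]
```

>>> {"name": "carry_out", "arguments": {
  "moves": [
    [[0,0,0],[-0.3,-0.15,5],7],
    [[0,0,0],[-0.3,-0.15,9],7],
    [[0,0,0],[-0.3,-0.15,12],7],
    [[0,0,0],[-0.3,-0.15,13.7],7],
    [[0,0,0],[-0.3,-0.15,13.7],7]
  ]
}}

```text
t: 43.05
eef_pos: [0.5067, -0.3405, 0.0748]
tool_rot: [-0.0, 0.701, 0.713, 0.0]
contact_force: [0.9, 0.3, -0.2]
gripper_width: 0.819
```

>>> {"name": "carry_out", "arguments": {
  "moves": [
    [[0,0,0],[0,0,0],2.5],
    [[0,0,0],[0,0,0],2.5],
    [[0,0,0],[0,0,0],2.5],
    [[0,0,0],[0,0,0],2.5],
    [[0,0,0],[0,0,0],2.5]
  ],
  "newtons": 45
}}

```text
t: 43.68
eef_pos: [0.5072, -0.3416, 0.0774]
tool_rot: [0.001, 0.701, 0.713, 0.0]
contact_force: [-3.2, 1.5, 12.9]
gripper_width: 0.299
```

>>> {"name": "carry_out", "arguments": {
  "moves": [
    [[0,0,0],[0,0,-2],2.5],
    [[0,0,0],[0,0,-5],2.5],
    [[0,0,0],[0,0,-9.5],2.5],
    [[0,0,0],[0,0,-9.5],2.5],
    [[0,0,0],[0,0,-9.5],2.5]
  ]
}}

```text
t: 44.3
eef_pos: [0.5061, -0.3403, 0.1699]
tool_rot: [-0.0, 0.701, 0.713, 0.0]
contact_force: [-0.2, -0.5, -2.8]
gripper_width: 0.298
```

```bash
python3 - <<'E'
from lib import *
o,m=st();t=np.array([.5968,.0056,.17]);print((m.T@(t-o["eef_pos"])*100).round(2))
c,im=snap("wrist","w19");g=cv2.cvtColor(im,cv2.COLOR_RGB2GRAY).astype(float)
# far top edge of cover in the hand
for col in (180,200,220,260,316,370,410,430): 
    s=g[20:200,col]; d=np.abs(np.diff(cv2.GaussianBlur(s.reshape(-1,1),(1,5),0).ravel())); print(col,20+np.argsort(d)[-3:], d.max().round())
h=hsv(im);k=(h[...,0]>3)&(h[...,0]<20)&(h[...,1]>150)&(h[...,2]>100)
for a,ce,b in blobs(k,30): print(a,ce.round(1),cv2.boundingRect(b.astype(np.uint8)))
E
```

```text
t 44.3 tcp [ 0.5061 -0.3403  0.1699] phi 1.01 w 25.4 F [-0.2 -0.5 -2.8]
[34.42  9.67 -0.  ]
180 [79 77 78] 47.0
200 [74 76 75] 41.0
220 [74 72 73] 43.0
260 [67 69 68] 42.0
316 [63 61 62] 44.0
370 [54 56 55] 41.0
410 [52 50 51] 47.0
430 [47 49 48] 43.0
965 [289.8 301.9] (280, 267, 18, 73)
987 [341.9 301.8] (334, 267, 19, 73)
```

View pics/w19.png

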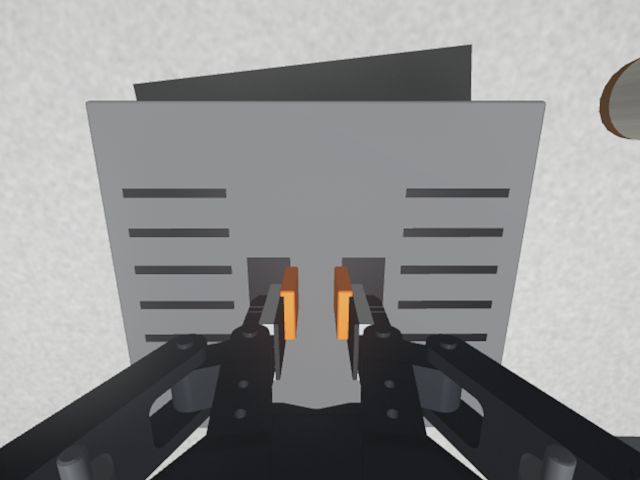

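Cover held squarely: top rear edge at row about 102, columns 87–545, and level. Computing the in-hand offset.

```bash
python3 - <<'E'
from lib import *
o,m=st();c=cam("wrist")
for z in(.0255,.0275):
    e=inhand(c,m,o["eef_pos"],[[87,102],[545,102]],z);print(z,e.round(4),"px",(e[:,0].mean()-.083).round(4),"py",e[:,1].mean().round(4))
E
```

```text
t 44.35 tcp [ 0.5057 -0.3401  0.169 ] phi 1.01 w 25.6 F [-0.3  1.2 -2. ]
0.0255 [[ 0.0847 -0.0932]
 [ 0.0845  0.0931]] px 0.0016 py -0.0001
0.0275 [[ 0.0849 -0.0945]
 [ 0.0847  0.0943]] px 0.0018 py -0.0001
```

>>> {"name": "carry_out", "arguments": {
  "moves": [
    [[0,0,0],[4,2,0],2.5],
    [[0,0,0],[9,4,0],2.5],
    [[0,0,0],[14,6,0],2.5],
    [[0,0,0],[19,8,0],2.5],
    [[0,0,0],[24,9.6,0],2.5]
  ]
}}

```text
t: 44.98
eef_pos: [0.5978, -0.0971, 0.1682]
tool_rot: [-0.001, 0.701, 0.713, -0.001]
contact_force: [0.8, -0.8, -2.3]
gripper_width: 0.299
```

>>> {"name": "carry_out", "arguments": {
  "moves": [
    [[0,0,0],[5,0,0],2.5],
    [[0,0,0],[10.3,0,0],2.5],
    [[0,0,0],[10.3,0,0],2.5],
    [[0,0,0],[10.3,0,0],2.5],
    [[0,0,0],[10.3,0,0],2.5]
  ]
}}

```text
t: 45.6
eef_pos: [0.596, 0.002, 0.1691]
tool_rot: [-0.0, 0.702, 0.712, -0.001]
contact_force: [0.4, -0.5, -2.9]
gripper_width: 0.296
```

```bash
python3 - <<'E'
from lib import *
o,m=st()
print((m.T@(np.array([.5968,.0056,.1015])-o["eef_pos"])*100).round(2))
E
```

```text
t 45.6 tcp [0.596  0.002  0.1691] phi 0.85 w 25.3 F [ 0.4 -0.5 -2.9]
[0.36 0.09 6.76]
```

>>> {"name": "carry_out", "arguments": {
  "moves": [
    [[0,0,-0.1],[0.2,0.1,1],2.5],
    [[0,0,-0.1],[0.2,0.1,2.5],2.5],
    [[0,0,-0.1],[0.2,0.1,4],2.5],
    [[0,0,-0.1],[0.2,0.1,5],2.5],
    [[0,0,-0.1],[0.2,0.1,5],2.5]
  ]
}}

```text
t: 46.22
eef_pos: [0.5966, 0.0059, 0.1185]
tool_rot: [-0.001, 0.7, 0.714, -0.001]
contact_force: [0.3, 0.3, -2.1]
gripper_width: 0.302
```

>>> {"name": "carry_out", "arguments": {
  "moves": [
    [[0,0,0],[0,0,0.4],2.5],
    [[0,0,0],[0,0,0.8],2.5],
    [[0,0,0],[0,0,1.2],2.5],
    [[0,0,0],[0,0,1.5],2.5],
    [[0,0,0],[0,0,1.5],2.5]
  ]
}}

```text
t: 46.85
eef_pos: [0.5972, 0.006, 0.1045]
tool_rot: [-0.0, 0.7, 0.714, -0.0]
contact_force: [0.8, 0.1, -2.1]
gripper_width: 0.297
```

```bash
python3 - <<'E'
from lib import *
st()
E
```

```text
t 46.85 tcp [0.5972 0.006  0.1045] phi 1.1 w 25.3 F [ 0.8  0.1 -2.1]
```

>>> {"name": "carry_out", "arguments": {
  "moves": [
    [[0,0,0],[-0.15,0,0.1],2.5],
    [[0,0,0],[-0.15,0,0.25],2.5],
    [[0,0,0],[-0.15,0,0.4],2.5],
    [[0,0,0],[-0.15,0,0.4],2.5]
  ]
}}

```text
t: 47.35
eef_pos: [0.5976, 0.0042, 0.1024]
tool_rot: [0.0, 0.7, 0.714, 0.0]
contact_force: [-5.5, -1.4, 10.9]
gripper_width: 0.302
```

Seated on the plinth with an 11 N contact. Letting the tabs spring out.

>>> {"name": "carry_out", "arguments": {
  "moves": [
    [[0,0,0],[0,0,0],5],
    [[0,0,0],[0,0,0],7],
    [[0,0,0],[0,0,0],7],
    [[0,0,0],[0,0,0],7],
    [[0,0,0],[0,0,-2],7]
  ]
}}

```text
t: 47.98
eef_pos: [0.5963, 0.0045, 0.1196]
tool_rot: [-0.001, 0.7, 0.714, -0.001]
contact_force: [0.2, -0.4, 0.2]
gripper_width: 0.823
```

>>> {"name": "carry_out", "arguments": {
  "moves": [
    [[0,0,0],[0,0,-5],7],
    [[0,0,0],[0,0,-10],7],
    [[0,0,0],[-2,-3,-13],7],
    [[0,0,0],[-4,-7,-15],7],
    [[0,0,0],[-4,-7,-15],7]
  ]
}}

```text
t: 48.6
eef_pos: [0.5269, -0.0391, 0.2727]
tool_rot: [0.001, 0.702, 0.713, 0.001]
contact_force: [0.5, 0.0, 0.2]
gripper_width: 0.816
```

```bash
python3 - <<'E'
from lib import *
st(); c,im=snap("wrist","w20"); cs,ims=snap("side","s20")
a=cv2.resize(im[20:320,100:500],(640,480),interpolation=cv2.INTER_CUBIC)
b=cv2.resize(ims[190:330,240:410],None,fx=3.43,fy=3.43,interpolation=cv2.INTER_CUBIC)
out=np.hstack([a,b[:480]]);out=cv2.resize(out,(800,int(480*800/out.shape[1])));print(out.shape)
cv2.imwrite("pics/fin.png",out[:,:,::-1])
h=hsv(im);k=(h[...,0]>3)&(h[...,0]<20)&(h[...,1]>150)&(h[...,2]>100)
for n,ce,bb in blobs(k,30): print(n,ce.round(1),cv2.boundingRect(bb.astype(np.uint8)))
print(proj(c,pose2(U,[[-.024,0,.102],[-.018,0,.102],[.018,0,.102],[.024,0,.102],[-.021,0,.102],[.021,0,.102]])).round(1))
E
```

```text
t 48.6 tcp [ 0.5269 -0.0391  0.2727] phi 0.9 w 69.7 F [0.5 0.  0.2]
(313, 800, 3)
189 [375.7 169.8] (372, 157, 9, 27)
189 [425.9 169.9] (422, 157, 9, 27)
[[370.8 171.3]
 [378.  171.3]
 [420.8 171.2]
 [427.9 171.1]
 [374.4 171.3]
 [424.3 171.1]]
```

View pics/fin.png

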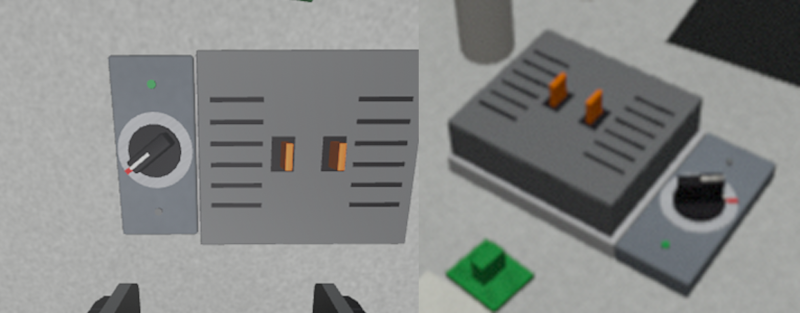

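Final view: the cover is flat on the unit, the tabs are fully apart (50.2 px measured, 49.9 px predicted), and the pointer is beside the red mark. I'll check the dial angle numerically.

```bash
python3 - <<'E'
from lib import *
st(); c=cam("wrist"); im=cv2.imread("pics/w20.png")[:,:,::-1].copy();h=hsv(im)
ax=pose2(U,[[-.14,0,.026]])[0]; A=proj(c,ax)[0]
y,x=np.mgrid[:480,:640]; w=ray(c,np.c_[x.ravel(),y.ravel()],.026)
v=(w-ax)[:,:2]; r=np.hypot(*v.T).reshape(480,640); th=np.degrees(np.arctan2(v[:,1],v[:,0])).reshape(480,640)
red=((h[...,0]<8)|(h[...,0]>172))&(h[...,1]>110)&(h[...,2]>80)&(r<.045)
print("red n",red.sum(),"ang",th[red].mean().round(1),"r",r[red].min().round(4),r[red].max().round(4))
wt=(h[...,2]>200)&(h[...,1]<40)&(r<.04)
for n,ce,b in blobs(wt,4):
    p=np.argwhere(b)[:,::-1]; d=ray(c,p,.059); s=d-d.mean(0); ev=np.linalg.svd(s[:,:2])[2][0]; 
    print("white",n,ce.round(1),"r",r[b].min().round(4),r[b].max().round(4),"line ang",(np.degrees(np.arctan2(ev[1],ev[0]))).round(1),"bar pt ang",[np.degrees(np.arctan2(*(q-ax)[1::-1])).round(1) for q in (d[0],d[-1],d.mean(0))])
# bar axis from dark bar top: silhouettes of ring centre
gray=cv2.cvtColor(im,cv2.COLOR_RGB2GRAY); ring=(r<.045)&(gray<75)
for n,ce,b in blobs(ring,50): print("dark",n,ce,A)
E
```

```text
t 48.7 tcp [ 0.5284 -0.0367  0.2711] phi 1.09 w 69.9 F [ 0.4  0.5 -0.1]
red n 22 ang -147.7 r 0.0292 0.0356
white 28 [232.2 174.9] r 0.0074 0.0295 line ang -140.8 bar pt ang [np.float64(126.5), np.float64(-144.7), np.float64(-152.7)]
dark 1869 [247.63563403 163.85660781] [247.96286709 167.26495876]
```

```bash
python3 - <<'E'
from lib import *
c=cam("wrist"); ax0=pose2(U,[[-.14,0,.026]])[0]
def run(name,c):
    im=cv2.imread(f"pics/{name}.png")[:,:,::-1].copy(); 
    # rectify a metric top view of the z=26 mm plane, 0.2 mm/px
    n=450; gx,gy=np.meshgrid(np.arange(n),np.arange(n)); P=np.c_[(ax0[0]+(gx.ravel()-225)*2e-4),(ax0[1]-(gy.ravel()-225)*2e-4),np.full(n*n,.026)]
    uv=proj(c,P).astype(np.float32).reshape(n,n,2); t=cv2.remap(im,uv[...,0],uv[...,1],cv2.INTER_CUBIC)
    g=cv2.cvtColor(t,cv2.COLOR_RGB2GRAY); cv2.imwrite(f"pics/top_{name}.png",t[:,:,::-1])
    ci=cv2.HoughCircles(cv2.GaussianBlur(g,(9,9),2),cv2.HOUGH_GRADIENT,1,100,param1=60,param2=20,minRadius=150,maxRadius=200)
    print(name,"circles",None if ci is None else ci[0,:3].round(1).tolist())
    h=hsv(t); red=((h[...,0]<8)|(h[...,0]>172))&(h[...,1]>100)&(h[...,2]>70); p=np.argwhere(red)[:,::-1]
    wt=(h[...,2]>190)&(h[...,1]<40)
    o=ci[0,0,:2] if ci is not None else np.array([225,225])
    ang=lambda q:np.degrees(np.arctan2(-(q[1]-o[1]),q[0]-o[0])).round(1)
    print("red",len(p),p.mean(0),ang(p.mean(0)),"r",(np.hypot(*(p-o).T)*.2).min().round(1),(np.hypot(*(p-o).T)*.2).max().round(1))
    for a,ce,b in blobs(wt,30):
        if np.hypot(*(ce-o))*.2<36:
            q=np.argwhere(b)[:,::-1]; d=cv2.fitLine(q.astype(np.float32),cv2.DIST_L2,0,.01,.01).ravel()
            print("white",a,ce.round(),"r",(np.hypot(*(ce-o))*.2).round(1),"ang",ang(ce),"line",np.degrees(np.arctan2(-d[1],d[0])).round(1))
run("w20",c)
c1=dict(c); c1["p"]=np.array([.53368,.09065,.37468]); c1["R"]=R.from_quat([.9900,-.1409,.0002,0],scalar_first=True).as_matrix(); run("w1",c1)
E
```

```text
w20 circles [[224.5, 209.5, 186.0]]
red 647 [ 85.29211747 312.30139104] -143.6 r 30.6 37.6
white 1353 [142. 264.] r 19.9 ang -146.5 line 39.3
w1 circles [[214.5, 226.5, 187.8000030517578]]
red 1222 [ 83.02045827 322.25368249] -143.9 r 27.2 37.9
white 78 [187. 280.] r 12.0 ang -117.8 line -20.0
white 37 [324. 276.] r 24.0 ang -24.4 line -13.8
white 50 [207. 287.] r 12.2 ang -97.4 line -9.8
white 40 [221. 292.] r 13.2 ang -84.1 line -12.1
white 38 [236. 298.] r 14.8 ang -73.4 line -7.6
white 42 [251. 303.] r 17.0 ang -64.3 line -12.2
white 37 [267. 308.] r 19.4 ang -57.5 line -9.7
white 48 [281. 313.] r 21.9 ang -52.5 line 8.7
```

The dial reads within a few degrees, but parallax limits that. I'll put the camera straight above it for one clean numeric check.

>>> {"name": "carry_out", "arguments": {
  "moves": [
    [[0,0,0],[-1.5,-3.5,0],7],
    [[0,0,0],[-3.1,-7.1,0],7],
    [[0,0,0],[-3.1,-7.1,0],7],
    [[0,0,0],[-3.1,-7.1,0],7]
  ]
}}

```text
t: 49.2
eef_pos: [0.4588, -0.0683, 0.2705]
tool_rot: [0.0, 0.7, 0.714, 0.0]
contact_force: [0.5, 0.3, 0.8]
gripper_width: 0.823
```

```bash
python3 - <<'E'
from lib import *
st(); c,im=snap("wrist","w21"); print(c["p"].round(4)); ax0=pose2(U,[[-.14,0,.026]])[0]
n=450
def top(z):
    gx,gy=np.meshgrid(np.arange(n),np.arange(n)); P=np.c_[(ax0[0]+(gx.ravel()-225)*2e-4),(ax0[1]-(gy.ravel()-225)*2e-4),np.full(n*n,z)]
    uv=proj(c,P).astype(np.float32).reshape(n,n,2); return cv2.remap(im,uv[...,0],uv[...,1],cv2.INTER_CUBIC)
t=top(.026);h=hsv(t);g=cv2.cvtColor(t,cv2.COLOR_RGB2GRAY).astype(int);S,V=h[...,1],h[...,2]
red=((h[...,0]<8)|(h[...,0]>172))&(S>100)&(V>70)
yy,xx=np.mgrid[:n,:n]; disc=(V<80)&(np.hypot(xx-225,yy-225)<175)
_,ce,b=max(blobs(disc,500),key=lambda k:k[0]); ct=max(cv2.findContours(b.astype(np.uint8),cv2.RETR_EXTERNAL,cv2.CHAIN_APPROX_NONE)[0],key=len)
(ox,oy),R0=cv2.minEnclosingCircle(ct); el=cv2.fitEllipse(ct); print("disc",ox,oy,R0*.2,"ellipse",np.round(el[0],1),np.round(el[1],1)*.1)
o=np.array(el[0]); A=lambda q:np.degrees(np.arctan2(-(q[1]-o[1]),q[0]-o[0])).round(1)
p=np.argwhere(red)[:,::-1]; rr=np.hypot(*(p-o).T)*.2;k=rr<42; p,rr=p[k],rr[k]
print("red n",len(p),"ang",A(p.mean(0)),"inner",A(p[rr<rr.min()+2].mean(0)),rr.min().round(1),rr.max().round(1))
wt=(V>170)&(S<45)
for a,ce,bb in blobs(wt,40):
    q=np.argwhere(bb)[:,::-1]; r=np.hypot(*(q-o).T)*.2
    if r.max()<32:
        d=cv2.fitLine(q.astype(np.float32),cv2.DIST_L2,0,.01,.01).ravel(); print("white",a,"r",r.min().round(1),r.max().round(1),"ang",A(q.mean(0)),"tip",A(q[r>r.max()-2].mean(0)),"line",np.degrees(np.arctan2(-d[1],d[0])).round(1))
E
```

```text
t 49.2 tcp [ 0.4588 -0.0683  0.2705] phi 1.17 w 70.3 F [0.5 0.3 0.8]
[0.4571 0.0022 0.3964]
disc 223.24728393554688 220.60427856445312 25.908050537109375 ellipse [227.1 217.3] [24.26 25.88]
red n 1095 ang -144.0 inner -144.4 28.6 38.7
```

```bash
python3 - <<'E'
from lib import *
c=cam("wrist"); im=cv2.imread("pics/w21.png")[:,:,::-1].copy(); ax0=pose2(U,[[-.14,0,.026]])[0]; n=450
gx,gy=np.meshgrid(np.arange(n),np.arange(n)); P=np.c_[(ax0[0]+(gx.ravel()-225)*2e-4),(ax0[1]-(gy.ravel()-225)*2e-4),np.full(n*n,.03)]
uv=proj(c,P).astype(np.float32).reshape(n,n,2); t=cv2.remap(im,uv[...,0],uv[...,1],cv2.INTER_CUBIC)
o=np.array([223.2,220.6]);g=cv2.cvtColor(t,cv2.COLOR_RGB2GRAY).astype(float);h=hsv(t)
for r in (12,16,20,23,25,27,28,30,33,36):
    a=np.radians(np.arange(-175,-110,2.)); x=(o[0]+r*5*np.cos(a)).round().astype(int);y=(o[1]-r*5*np.sin(a)).round().astype(int)
    s=g[y,x]; w=np.clip(s-s.min()-.6*(s.max()-s.min()),0,None); rd=(h[y,x,1]>100)&((h[y,x,0]<8)|(h[y,x,0]>172))
    print(r,"bright",s.max().round(),np.degrees((a*w).sum()/w.sum()).round(1),"red",np.degrees(a[rd].mean()).round(1) if rd.any() else None)
E
```

```text
12 bright 204.0 -140.5 red None
16 bright 203.0 -141.3 red None
20 bright 204.0 -140.9 red None
23 bright 203.0 -141.4 red None
25 bright 206.0 -141.1 red None
27 bright 176.0 -142.3 red None
28 bright 177.0 -143.1 red -144.0
30 bright 174.0 -143.0 red -144.0
33 bright 175.0 -143.2 red -144.0
36 bright 175.0 -142.9 red -144.0
```

Viewed from directly above, the pointer is at -141.1° and the red mark at -144°. That is about 1.4 mm at the tip, inside the 3.5 mm limit. The arm is clear of everything, so I'm handing in.

```bash
python3 -c "
from lib import *
st(); print(bot.hand_in())"
```

```text
t 49.25 tcp [ 0.459  -0.0683  0.2705] phi 1.19 w 69.8 F [0.8 0.  0.7]
the job is handed in; nothing more can be done
None
```

The job is done and handed in at t ≈ 49 s of the 210 s allowed; the hand-in gave no verdict. I turned the dial and stood the cover on the mat. I then snapped all four blue panels into bays 0–3 and put the cover back on. The brown and green look-alikes, bottle, jar and rack were left alone.

My last checks:
- **Panels:** all four sit under their clips. Bays 0, 1 and 2 measured within about 1.6 mm of the bay centre. Bay 3 measured 2.9 mm off, slightly over the stated 2.5 mm wall play but inside the 6 mm limit.
- **Push force:** the first panel was pressed harder than intended, peaking near 57 N on the hard stop. That is under the 120 N wrist limit, and the force went through the fingers. Later pushes stayed under 15 N.
- **Cover:** it looks flat in the last picture, and its tab positions put it about 1 mm from the unit's centre. Tab spacing is 50.2 px against 49.9 px predicted for tabs fully out. I did not tug it to test the latch.
- **Dial:** the pointer is about 3° from the red mark, roughly 1.4 mm at the tip against the 3.5 mm limit. Earlier oblique estimates disagreed by a few degrees, so I rechecked it from straight above.

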